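# Lay the tin on its clip stand and clip it down

### The job

The steel tin is standing on its narrow side: lay it down and set it gently, lid face up, centred on the raised platform of the white stand so that no edge of it hangs over. Then fold the stand's two flaps inwards over the ends of the lid, one after the other, pressing each down until you feel it bear on the lid but without forcing it. Leave the trimmer, the brush and the jar alone, and let go of everything.

Things in the scene. Friction and masses are not known exactly. Their poses are not given: they have to be found in the camera images.
- tin: Closed steel tin 104 x 60 x 34 mm, 0.13 to 0.25 kg, at first standing on a long narrow side (60 mm tall, 34 deep), turned any way. Origin: centre of that side. Axes fixed to the tin: y along the 104 mm, z along the 60 mm (up at first), -x out of the lid face (raised stepped panel, seam round the tin 10 mm behind it), +x out of the plain back. Lid face at x = -17 mm, back at x = +17 mm.
- tin_mid (a point): Centre of the tin's volume, tin axes: 17 mm above what the tin lies on when it lies flat. With the lid up the tin's x axis points straight down. The lid does not come off. Pushed level near its top edge while it stands, the tin tips over rather than slides.
- stand: Fixed white plastic stand: a foot 84 x 156 mm, 8 mm thick, and on it a raised flat platform 72 mm (x) by 116 mm (y), its top 20 mm above the counter. Origin: on the counter under the platform's centre; z up, y along its length. Beyond each platform end, 69 to 76 mm from the centre, stands a post 56 mm wide, up to 56 mm above the counter, with a hinged flap on top.
- tin_corner_a (a point): One of the four corners of the tin's back face, y = -52, z = 0 mm in the tin's axes.
- tin_corner_b (a point): One of the four corners of the tin's back face, y = +52, z = 0 mm in the tin's axes.
- tin_corner_c (a point): One of the four corners of the tin's back face, y = +52, z = 60 mm in the tin's axes.
- tin_corner_d (a point): One of the four corners of the tin's back face, y = -52, z = 60 mm in the tin's axes.
- flap_a (a joint): Flap at the stand's +y end: plate 60 mm wide, 36 long, 4 thick, a 3 mm lip under its free edge. In rad: 0 = folded level inwards, lip on the lid of a tin lying on the platform (its upper face then 61 mm above the counter); 1.57 = upright; starts open, leaning 0 to 0.4 outwards. Stiff hinge, no spring: stays at any angle; about 1.5 N at the free edge turns it, more means it bears on the lid.
- flap_a_hinge (a point): Middle of that flap's hinge line, which is level along the stand's x; 59 mm above the counter and 72.5 mm from the stand's centre (stand axes).
- flap_a_tip (a point): Middle of that flap's free edge, 36 mm from the hinge line; moves with the flap.
- flap_b (a joint): Flap at the stand's -y end: plate 60 mm wide, 36 long, 4 thick, a 3 mm lip under its free edge. In rad: 0 = folded level inwards, lip on the lid of a tin lying on the platform (its upper face then 61 mm above the counter); 1.57 = upright; starts open, leaning 0 to 0.4 outwards. Stiff hinge, no spring: stays at any angle; about 1.5 N at the free edge turns it, more means it bears on the lid.
- flap_b_hinge (a point): Middle of that flap's hinge line, which is level along the stand's x; 59 mm above the counter and 72.5 mm from the stand's centre (stand axes).
- flap_b_tip (a point): Middle of that flap's free edge, 36 mm from the hinge line; moves with the flap.
- trimmer: Bystander: silver hair trimmer lying on the counter, 125 mm long (y), 40 mm wide, 30 mm high. Origin under its middle. Leave it alone.
- brush: Bystander: black silicone brush lying bristles down, 100 mm long (y), 34 mm wide, 28 mm high. Origin under its middle. Leave it alone.
- jar: Bystander: amber glass jar with a steel cap, 60 mm across, 62 mm high, upright. Origin under its middle. Leave it alone.
Mind the look-alikes: they are no part of the job. What is meant by the tin is not brown, and is the larger of those in its own colour. Of the things shaped like the stand, the white one is meant.

How it is judged:
By the outcome, as a careful person would: the job done as asked, in the order asked, and still so for the second after the job is handed in, with the robot touching nothing.
It also fails if it takes over 64 s, if anything falls off the work surface, if the arm or the gripper's body presses on something with over 40 N, if the wrist force passes 120 N, or if a joint passes its speed limit or range.

### The arm

A 6-joint arm with a two-finger parallel gripper is mounted at the origin on the work surface. World frame = base frame: x ahead of the robot, y to its left, z up, the work surface at z = 0. Lengths are in m, angles in degrees, forces in N, time in s.
With the tool pointing down it reaches from about 0.25 to 0.725 m from the base axis. Payload 9.7 kg.
Tool frame: the origin (TCP) lies at the very end of the fingers, on their centre line; the grasp point (between the pads) lies 19 mm behind it; z points along the fingers, y is the line along which they close (so a half turn about z gives the same grasp; the last joint's range is limited). The gripper opens to 85 mm and grips with 20 to 120 N. Pads are 22 mm wide; open, the fingers measure 114 mm over their backs; the gripper's body (76 mm by 85 mm) begins 54 mm behind the grasp point. The pads swing forward as they close: fully open they stand 13 mm farther back than shut.
Start: joints at [-64.286, 4.979, 10.078, 95.1, 0, 90], TCP at [0.239, -0.496, 0.231] pointing down, gripper open.
Joint ranges: [-179.16, 179.16], [-48.56, 103.87], [-65.8, 70.77], [-126.05, 130.52], [-82.76, 87.17], [-180, 180]. Speed limits (degrees/s): [127.2, 127.2, 147.25, 180, 180, 180].

### API

Orientations are given as [roll, pitch, yaw] about the fixed x, y, z axes, in that order (R = Rz(yaw) Ry(pitch) Rx(roll)).
In Python, from workcell import telemetry, optics, workorder gives the robot as it stands.
- The arm moves only by the shell command python3 -m handwheel 'ROWS' [FORCE]. ROWS is JSON, a list of rows, each an object of numbers: "tx", "ty", "tz": the shift along the tool's x, y, z in m; "ax", "ay", "az": the turn, a rotation vector about the tool's x, y, z in degrees; "jaw": the gripper command: -1 is shut, 1 is fully open, values between are in proportion. A call has exactly 10 rows; each row shifts and turns the commanded pose from where the row before left it, along the tool's axes as they then stand; what a row does not reach is not made up. A row lasts 1/8 s, in which the tool goes at most 62.5 mm and 10.7 degrees, less where a joint would pass 70% of its speed; a pose out of reach is approached as far as the arm can. A call is refused whole if a number of a shift passes 0.0625 or a number of a turn 10.7, either way. A call with a gripper value outside its range is refused whole. The fingers move at their own pace and stop on an object; FORCE is the grip in N (left out, the last holds). Time passes only in rows, so rows that do not move let the fingers close, or fill a call up. It gives the time, the measured TCP pose, the force, the opening and the grip force at its end, in the units of the state.
- telemetry.get_obs(): the state, without advancing time (a new reading comes with each control period).
- optics.camera(name): name is "side" or "top" or "wrist"; returns a dict with "color" (480x640x3 uint8, red, green, blue), "K" (3x3 intrinsics, pixels), "extrinsics" (4x4, takes a point from camera to world coordinates); the wrist camera has in their place "mount" (4x4, takes a point from camera to tool coordinates, whose origin is the TCP and whose axes are the flange's). Camera axes: x right, y down, z forward; pixel columns grow to the right and rows downward; lengths in m; the calibration is good to about 2 mm. The wrist camera is an equidistant fisheye: a pixel r from the principal point sees the ray r / f radians off the axis. A picture is of the moment at which its call begins: read the wrist's pose just before it. There is no depth.
- workorder.job_done(): hands the job in; it is judged then, once.
The state is a dict: "time": time; "q": joint angles; "qd": joint speeds; "joint_efforts": joint torques, N m; "ee_pos": TCP position; "tcp_rot": TCP orientation; "wrist_force": force on the tool from outside, world axes, zero at the start; "torque": the same for the moment, N m; "opening": finger opening in m; "grasp_force": force on a finger pad.
Only numpy, scipy, OpenCV 4.12 (cv2) and the standard library are available. Lean on these libraries where they do the work, as an engineer would, in place of code of your own. Each camera call takes 0.05 s, during which the arm holds its last target. There are 200 camera calls.

## Working session

There is one attempt and no reset: what is moved stays moved. The work goes in short steps, Python scripts to look and compute and a shell command to move; the robot and the scene stay as the last step left them, time stands still between calls to the robot, and variables do not carry over. Pictures are saved under pics/ and viewed, at most 10 in all, crops included, and the job is handed in when it is done.

```bash
ls; mkdir -p pics
python3 - <<'E'
from workcell import telemetry, optics
import cv2,numpy as np
print(telemetry.get_obs())
ims=[]
for n in("top","side"):
    c=optics.camera(n); np.save(f"pics/{n}0.npy",c["color"]); print(n,c["K"].tolist(),np.round(c["extrinsics"],4).tolist())
    cv2.imwrite(f"pics/{n}0.png",c["color"][:,:,::-1])
c=optics.camera("wrist");print(c["K"].tolist(),np.round(c["mount"],4).tolist());cv2.imwrite("pics/wrist0.png",c["color"][:,:,::-1])
E
```

```text
pics
{'time': 0.0, 'q': array([-6.42850265e+01,  5.01104546e+00,  1.00367685e+01,  9.50993003e+01,
        1.25180856e-03,  9.00002124e+01]), 'qd': array([ 0.06457995,  0.03392155, -0.00070959, -0.01116642, -0.10644898,
       -0.00744338]), 'joint_efforts': array([-2.43241374e-07, -5.20386851e+01,  4.64804935e+01,  1.63038127e-02,
        4.88496983e-05,  3.87267391e-06]), 'ee_pos': array([ 0.23855498, -0.49533496,  0.23060432]), 'tcp_rot': array([-1.79926423e+02, -1.25153483e-03,  2.57147595e+01]), 'wrist_force': array([-0.95585232, -0.32265127,  0.35226248]), 'torque': array([-0.00294952, -0.01879198,  0.00434088]), 'grasp_force': 0.0, 'opening': 0.08559707145030196}
top [[557.2639675723697, 0.0, 323.71171529313085], [0.0, 557.2639675723697, 235.48488870242778], [0.0, 0.0, 1.0]] [[-0.0245, -0.9919, 0.1247, 0.3894], [-0.9994, 0.0214, -0.0259, 0.0208], [0.0231, -0.1252, -0.9919, 1.3665], [0.0, 0.0, 0.0, 1.0]]
side [[603.1127901600634, 0.0, 319.8557620874082], [0.0, 603.1127901600634, 244.5100601857067], [0.0, 0.0, 1.0]] [[-0.8402, -0.3403, 0.4222, -0.0672], [-0.5421, 0.5505, -0.6349, 0.9447], [-0.0163, -0.7623, -0.647, 1.0206], [0.0, 0.0, 0.0, 1.0]]
[[371.64829954431775, 0.0, 311.4296676878315], [0.0, 371.64829954431775, 240.67897177721224], [0.0, 0.0, 1.0]] [[-0.0, -0.9661, -0.2582, 0.0658], [1.0, -0.0002, 0.0005, 0.0009], [-0.0006, -0.2582, 0.9661, -0.1432], [0.0, 0.0, 0.0, 1.0]]
```

View pics/top0.png

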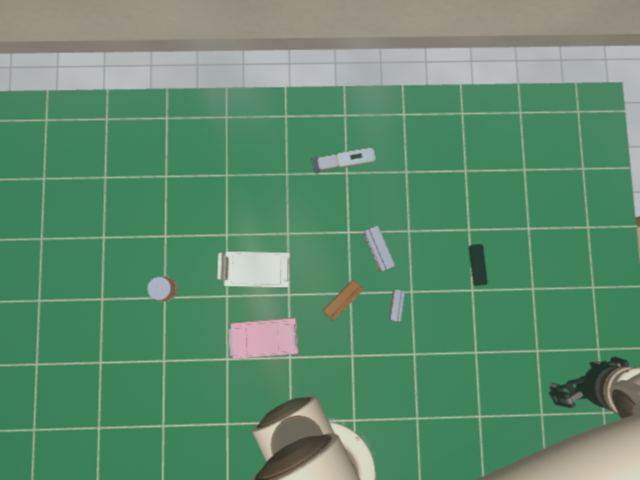

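View pics/side0.png

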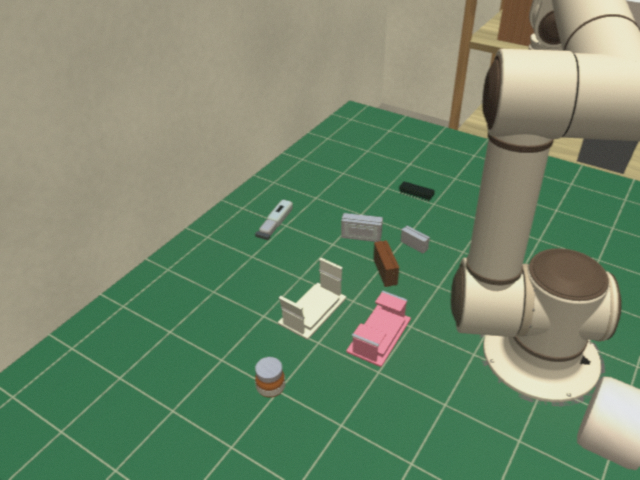

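Top view: steel tins are the large one at (379,248) and the small one at (397,305), and a brown one sits at (343,299). The large steel one fits the description, being non-brown and the larger of its colour. The stands are white at (255,269) and pink at (264,338), and the white one is meant. I'll confirm both in one enlarged crop and measure them.

```bash
cat > h.py <<'E'
import numpy as np, cv2
from workcell import telemetry, optics
from scipy.spatial.transform import Rotation as R
def ray(c,uv):
    d=np.linalg.inv(c["K"])@np.array([uv[0],uv[1],1.]); E=np.array(c["extrinsics"]); return E[:3,3],E[:3,:3]@d
def onplane(c,uv,z):
    o,d=ray(c,uv); return o+d*(z-o[2])/d[2]
def proj(c,p):
    E=np.linalg.inv(c["extrinsics"]); q=c["K"]@(E[:3,:3]@np.array(p)+E[:3,3]); return q[:2]/q[2]
def tri(c1,u1,c2,u2):
    o1,d1=ray(c1,u1);o2,d2=ray(c2,u2); s=np.linalg.lstsq(np.c_[d1,-d2],o2-o1,rcond=None)[0]
    return (o1+d1*s[0]+o2+d2*s[1])/2
E
python3 - <<'E'
from h import *
t=optics.camera("top"); s=optics.camera("side")
a=cv2.resize(t["color"][215:325,210:410],(800,440),interpolation=cv2.INTER_CUBIC)
b=cv2.resize(s["color"][205:285,330:440],(385,280)[:2],interpolation=cv2.INTER_CUBIC)
cv2.imwrite("pics/cropT.png",a[:,:,::-1])
b=cv2.resize(s["color"][200:340,270:440],(728,600),interpolation=cv2.INTER_CUBIC)
cv2.imwrite("pics/cropS.png",b[:,:,::-1])
E
```

```text
(no output)
```

View pics/cropT.png

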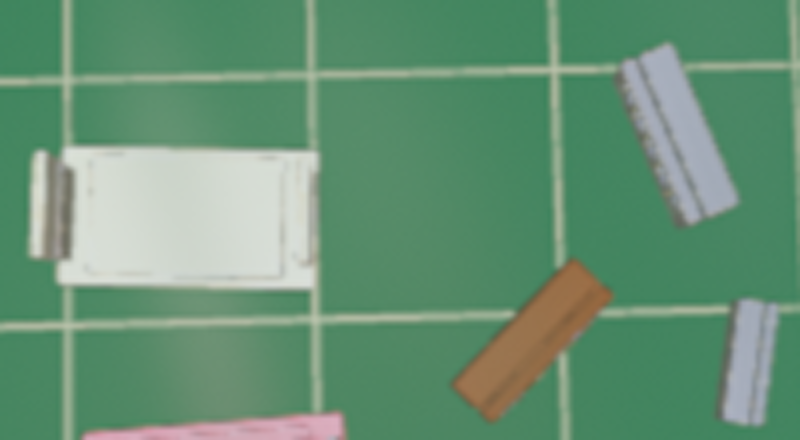

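View pics/cropS.png

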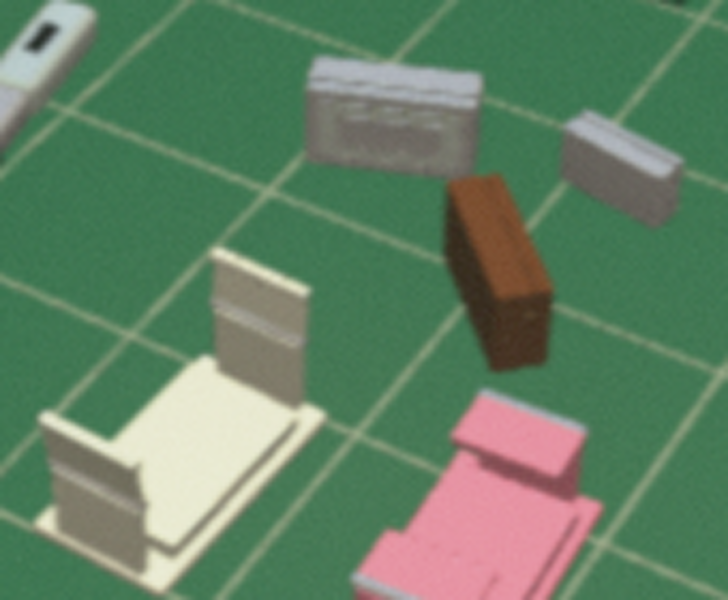

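Crops: the large steel tin at top pixel ≈(379,248) has its stepped lid panel facing the side camera (+y, −x), and its seam is near that edge. The small steel tin is at ≈(397,305) and the brown one at ≈(343,299). The white stand has both flaps up. Now measuring.

Run:
```python
from h import *
t=optics.camera("top"); im=t["color"]; hsv=cv2.cvtColor(im,cv2.COLOR_RGB2HSV)
m=((hsv[...,1]<70)&(hsv[...,2]>120)).astype(np.uint8)
mt=np.zeros_like(m); mt[222:275,360:398]=m[222:275,360:398]
cs=max(cv2.findContours(mt,0,1)[0],key=cv2.contourArea); r=cv2.minAreaRect(cs); print("tin",r)
c=onplane(t,r[0],.06); B=[onplane(t,p,.06)[:2] for p in cv2.boxPoints(r)]; print(c,np.round(B,4).tolist())
for i in range(4):
    d=B[(i+1)%4]-B[i]; print(np.linalg.norm(d),np.degrees(np.arctan2(d[1],d[0])))
# stand foot & platform from crop picks
pk=[(62,145),(318,152),(315,290),(57,285)]
F=[onplane(t,(210+(u+.5)/4-.5,215+(v+.5)/4-.5),.008)[:2] for u,v in pk]
print("foot",np.round(F,4).tolist(),np.mean(F,0))
for i in range(4):
    d=F[(i+1)%4]-F[i]; print(np.linalg.norm(d),np.degrees(np.arctan2(d[1],d[0])))
s=optics.camera("side")
# side foot picks: crop corners -> image (scale 170/728)
k=170/728
for n,p,z in [("near",(160,592),.008),("left",(36,522),.008),("right",(326,412),.008)]:
    print(n,onplane(s,(270+p[0]*k,200+p[1]*k),z))
# flap tops (corners) side
for n,p in [("A l",(40,415)),("A r",(145,468)),("B l",(212,250)),("B r",(310,292))]:
    print(n,[np.round(onplane(s,(270+p[0]*k,200+p[1]*k),z),4).tolist() for z in(.095,.092)])
for n,(u,v) in {"trim":(345,160),"brush":(478,264),"jar":(161,288),"small":(397,305),"brown":(343,299)}.items(): print(n,onplane(t,(u,v),.03))
```

```text
tin ((385.0893859863281, 244.61801147460938), (46.372718811035156, 34.1770133972168), 64.17900848388672)
[ 0.52867936 -0.15800862  0.06      ] [[0.562, -0.0987], [0.5962, -0.1732], [0.4955, -0.2171], [0.4621, -0.143]]
0.08197997931309378 -65.36889777923659
0.10981298595172669 -156.45632410348122
0.0812699382386344 114.27284942802275
0.10929367326058219 23.911618224804677
foot [[0.5275, 0.2267], [0.5197, 0.0709], [0.4357, 0.0741], [0.4425, 0.2299]] [0.48135023 0.1503732 ]
0.15601456766487848 -92.85321385893742
0.08404103026940013 177.8012100766939
0.15596211156208367 87.5318786360097
0.08508984668016552 -2.169160489718778
near [0.44460614 0.23242523 0.008     ]
left [0.52685121 0.22700566 0.008     ]
right [0.43898519 0.07644496 0.008     ]
A l [[0.5165, 0.2289, 0.095], [0.5184, 0.2265, 0.092]]
A r [[0.4512, 0.2312, 0.095], [0.4528, 0.2289, 0.092]]
B l [[0.5107, 0.0783, 0.095], [0.5126, 0.0755, 0.092]]
B r [[0.4485, 0.0791, 0.095], [0.4501, 0.0763, 0.092]]
trim [ 0.74350581 -0.0711825   0.03      ]
brush [ 0.47981418 -0.38554295  0.03      ]
jar [0.44009173 0.37514733 0.03      ]
small [ 0.38631964 -0.18506582  0.03      ]
brown [ 0.40367716 -0.05644124  0.03      ]
```

Run:
```python
from h import *
t=optics.camera("top")
pk=[(624,64),(669,43),(738,203),(692,225)]
F=np.array([onplane(t,(210+(u+.5)/4-.5,215+(v+.5)/4-.5),.06)[:2] for u,v in pk])
print(np.round(F,4).tolist(),F.mean(0))
for i in range(4):
    d=F[(i+1)%4]-F[i]; print(np.linalg.norm(d),np.degrees(np.arctan2(d[1],d[0])))
```

```text
[[0.563, -0.113], [0.575, -0.1402], [0.4791, -0.1775], [0.4668, -0.1498]] [ 0.52098011 -0.14512969]
0.02971797445524385 -66.18513147390155
0.10293603843551402 -158.79128228150043
0.030254796345715883 114.02004096689726
0.1030700357662077 20.91345640387973
```

```bash
python3 -m handwheel '[{"tx":0.0456,"ty":-0.0267,"tz":0.014,"jaw":-1},{"tx":0.0456,"ty":-0.0267,"tz":0.014,"jaw":-1},{"tx":0.0456,"ty":-0.0267,"tz":0.014,"jaw":-1},{"tx":0.0456,"ty":-0.0267,"tz":0.014,"jaw":-1},{"tx":0.0456,"ty":-0.0267,"tz":0.014,"jaw":-1},{"tx":0.0456,"ty":-0.0267,"tz":0.014,"jaw":-1},{"tx":0.0456,"ty":-0.0267,"tz":0.014,"jaw":-1},{"tx":0.0456,"ty":-0.0267,"tz":0.014,"jaw":-1},{"tx":0.0456,"ty":-0.0267,"tz":0.014,"jaw":-1},{"az":4.7,"jaw":-1}]' 20
cat >> h.py <<'E'
def go(x,y,z,yaw=None):
    o=telemetry.get_obs(); r=R.from_euler('xyz',o["tcp_rot"],degrees=True); p=np.array(o["ee_pos"])
    print("pose",np.round(p,4),np.round(o["tcp_rot"],2),"F",np.round(o["wrist_force"],2),"open",round(o["opening"],4),"t",o["time"])
    print("tool shift mm",np.round(r.inv().apply(np.array([x,y,z])-p)*1e3,1),"az",None if yaw is None else round(o["tcp_rot"][2]-yaw,2))
E
python3 -c "
from h import *
go(.504,-.101,.05,21)"
```

```text
pose [ 0.2386 -0.4955  0.2312] [-179.99    0.     25.71] F [-0.43 -0.84 -0.03] open 0.0857 t 0.4
tool shift mm [ 410.3 -240.3  181.2] az 4.71$[0]: bad value
```

```bash
python3 -m handwheel '[{"tx":0.0456,"ty":-0.0267,"tz":0.014,"ax":0,"ay":0,"az":0,"jaw":-1},{"tx":0.0456,"ty":-0.0267,"tz":0.014,"ax":0,"ay":0,"az":0,"jaw":-1},{"tx":0.0456,"ty":-0.0267,"tz":0.014,"ax":0,"ay":0,"az":0,"jaw":-1},{"tx":0.0456,"ty":-0.0267,"tz":0.014,"ax":0,"ay":0,"az":0,"jaw":-1},{"tx":0.0456,"ty":-0.0267,"tz":0.014,"ax":0,"ay":0,"az":0,"jaw":-1},{"tx":0.0456,"ty":-0.0267,"tz":0.014,"ax":0,"ay":0,"az":0,"jaw":-1},{"tx":0.0456,"ty":-0.0267,"tz":0.014,"ax":0,"ay":0,"az":0,"jaw":-1},{"tx":0.0456,"ty":-0.0267,"tz":0.014,"ax":0,"ay":0,"az":0,"jaw":-1},{"tx":0.0456,"ty":-0.0267,"tz":0.014,"ax":0,"ay":0,"az":0,"jaw":-1},{"tx":0,"ty":0,"tz":0,"ax":0,"ay":0,"az":4.7,"jaw":-1}]' 20
python3 -c "
from h import *
go(.504,-.101,.05,21)"
```

```text
time: 1.65
ee_pos: [0.5049, -0.098, 0.1039]
tcp_rot: [-179.9, 0.1, 21.2]
wrist_force: [0.3, -0.2, 0.5]
opening: 0.0003
grasp_force: 0.0
pose [ 0.5049 -0.098   0.1039] [-1.7992e+02  8.0000e-02  2.1170e+01] F [ 0.32 -0.19  0.46] open 0.0003 t 1.65
tool shift mm [-1.8  2.5 53.9] az 0.17
```

```bash
python3 -m handwheel '[{"tx":-0.002,"ty":0,"tz":0.018,"ax":0,"ay":0,"az":0,"jaw":-1},{"tx":0,"ty":0,"tz":0.018,"ax":0,"ay":0,"az":0,"jaw":-1},{"tx":0,"ty":0,"tz":0.016,"ax":0,"ay":0,"az":0,"jaw":-1},{"tx":0,"ty":0.005,"tz":0,"ax":0,"ay":0,"az":0,"jaw":-1},{"tx":0,"ty":0.005,"tz":0,"ax":0,"ay":0,"az":0,"jaw":-1},{"tx":0,"ty":0.005,"tz":0,"ax":0,"ay":0,"az":0,"jaw":-1},{"tx":0,"ty":0.005,"tz":0,"ax":0,"ay":0,"az":0,"jaw":-1},{"tx":0,"ty":0.005,"tz":0,"ax":0,"ay":0,"az":0,"jaw":-1},{"tx":0,"ty":0.005,"tz":0,"ax":0,"ay":0,"az":0,"jaw":-1},{"tx":0,"ty":0.005,"tz":0,"ax":0,"ay":0,"az":0,"jaw":-1}]'
python3 - <<'E'
from h import *
s=optics.camera("side")
cv2.imwrite("pics/push1.png",cv2.resize(s["color"][170:270,310:440],(650,500),interpolation=cv2.INTER_CUBIC)[:,:,::-1])
E
```

```text
time: 2.9
ee_pos: [0.5152, -0.1332, 0.0575]
tcp_rot: [-179.9, -0.2, 21.1]
wrist_force: [-13.4, 12.1, 40.0]
opening: -0.0001
grasp_force: 24.5
```

View pics/push1.png

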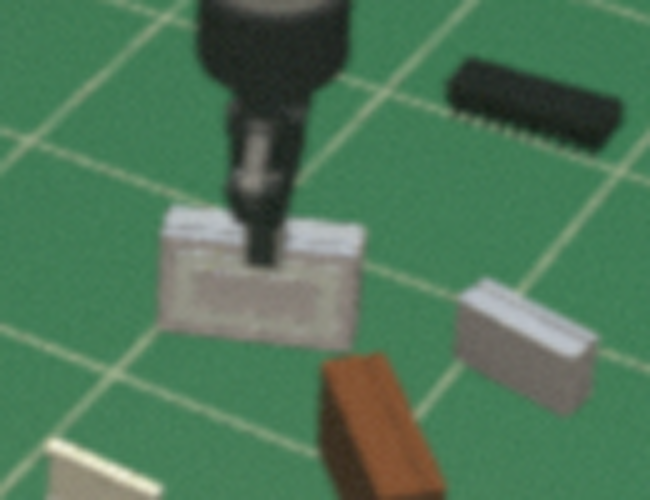

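The force of 40 N upwards means the tilting tin's rising edge is jamming under the gripper's knuckle. The picture shows the finger in front of the lid at crop ≈(262,250), with the tin slightly tilted. I'll raise the finger to relieve it, then look at the forces.

```bash
python3 -m handwheel '[{"tx":0,"ty":0,"tz":-0.004,"ax":0,"ay":0,"az":0,"jaw":-1},{"tx":0,"ty":0,"tz":-0.004,"ax":0,"ay":0,"az":0,"jaw":-1},{"tx":0,"ty":0,"tz":-0.002,"ax":0,"ay":0,"az":0,"jaw":-1},{"tx":0,"ty":0,"tz":0,"ax":0,"ay":0,"az":0,"jaw":-1},{"tx":0,"ty":0,"tz":0,"ax":0,"ay":0,"az":0,"jaw":-1},{"tx":0,"ty":0,"tz":0,"ax":0,"ay":0,"az":0,"jaw":-1},{"tx":0,"ty":0,"tz":0,"ax":0,"ay":0,"az":0,"jaw":-1},{"tx":0,"ty":0,"tz":0,"ax":0,"ay":0,"az":0,"jaw":-1},{"tx":0,"ty":0,"tz":0,"ax":0,"ay":0,"az":0,"jaw":-1},{"tx":0,"ty":0,"tz":0,"ax":0,"ay":0,"az":0,"jaw":-1}]'
python3 - <<'E'
from h import *
s=optics.camera("side");t=optics.camera("top")
a=cv2.resize(s["color"][190:250,320:400],(640,480),interpolation=cv2.INTER_CUBIC)
b=cv2.resize(t["color"][215:285,345:415],(480,480),interpolation=cv2.INTER_CUBIC)
cv2.imwrite("pics/push2.png",cv2.resize(np.hstack([a,b]),(800,343))[:,:,::-1])
E
```

```text
time: 4.2
ee_pos: [0.5148, -0.1343, 0.0633]
tcp_rot: [-180.0, 0.0, 21.0]
wrist_force: [-0.2, 0.5, -0.7]
opening: -0.0002
grasp_force: 0.1
```

View pics/push2.png

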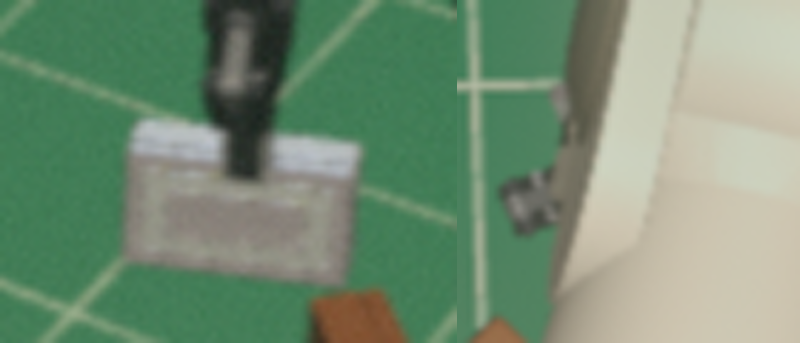

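Run:
```python
from h import *
s=optics.camera("side")
print("tip px",proj(s,telemetry.get_obs()["ee_pos"]))
k=1.4/8
def P(u,v): return (320+u*k-.4,190+v*k-.4)
for z in(.06,.065,.068): print(z,onplane(s,P(130,152),z),onplane(s,P(360,178),z))
print("bot",onplane(s,P(125,262),0),onplane(s,P(343,283),0))
print("back top",onplane(s,P(143,120),.06),onplane(s,P(362,143),.06))
k0=170/728
print("orig top",[onplane(s,(270+u*k0,200+v*k0),.06) for u,v in [(306,90),(480,106)]], "bot",[onplane(s,(270+u*k0,200+v*k0),0) for u,v in [(307,160),(472,177)]])
```

```text
tip px [363.25147784 220.28126751]
0.06 [ 0.57159666 -0.12458708  0.06      ] [ 0.4734798  -0.16248348  0.06      ]
0.065 [ 0.56827141 -0.11902139  0.065     ] [ 0.47066527 -0.15672053  0.065     ]
0.068 [ 0.56627626 -0.11568198  0.068     ] [ 0.46897656 -0.15326276  0.068     ]
bot [ 0.57009001 -0.1185098   0.        ] [ 0.47663782 -0.15829316  0.        ]
back top [ 0.57899372 -0.14835898  0.06      ] [ 0.48499172 -0.18578252  0.06      ]
orig top [array([ 0.56303775, -0.10600919,  0.06      ]), array([ 0.46672542, -0.14719068,  0.06      ])] bot [array([ 0.56546841, -0.11199265,  0.        ]), array([ 0.47098596, -0.15114758,  0.        ])]
```

The tin slid about 8 mm and is still standing. The finger's sloping back wedges on it, so I'll retreat and turn the tool 90° to push with the flat finger side.

```bash
python3 -m handwheel '[{"tx":0.006,"ty":-0.035,"tz":-0.02,"ax":0,"ay":0,"az":0,"jaw":-1},{"tx":0,"ty":0,"tz":0,"ax":0,"ay":0,"az":10,"jaw":-1},{"tx":0,"ty":0,"tz":0,"ax":0,"ay":0,"az":10,"jaw":-1},{"tx":0,"ty":0,"tz":0,"ax":0,"ay":0,"az":10,"jaw":-1},{"tx":0,"ty":0,"tz":0,"ax":0,"ay":0,"az":10,"jaw":-1},{"tx":0,"ty":0,"tz":0,"ax":0,"ay":0,"az":10,"jaw":-1},{"tx":0,"ty":0,"tz":0,"ax":0,"ay":0,"az":10,"jaw":-1},{"tx":0,"ty":0,"tz":0,"ax":0,"ay":0,"az":10,"jaw":-1},{"tx":0,"ty":0,"tz":0,"ax":0,"ay":0,"az":10,"jaw":-1},{"tx":0,"ty":0,"tz":0,"ax":0,"ay":0,"az":10,"jaw":-1}]'
python3 - <<'E'
from h import *
s=optics.camera("side")
go(.508,-.1,.054,-69)
np.save("pics/s3.npy",s["color"])
w=optics.camera("wrist"); cv2.imwrite("pics/w3.png",w["color"][:,:,::-1])
E
```

```text
time: 5.6
ee_pos: [0.3686, -0.321, 0.0838]
tcp_rot: [-169.5, 4.9, -47.1]
wrist_force: [0.3, -0.4, 0.0]
opening: -0.0003
grasp_force: 0.0
pose [ 0.3653 -0.3238  0.0835] [-169.55    5.02  -47.58] F [-3.36 -2.43 -0.44] open -0.0002 t 5.65
tool shift mm [ -66.1 -245.7   81.3] az 21.42
```

View pics/w3.png

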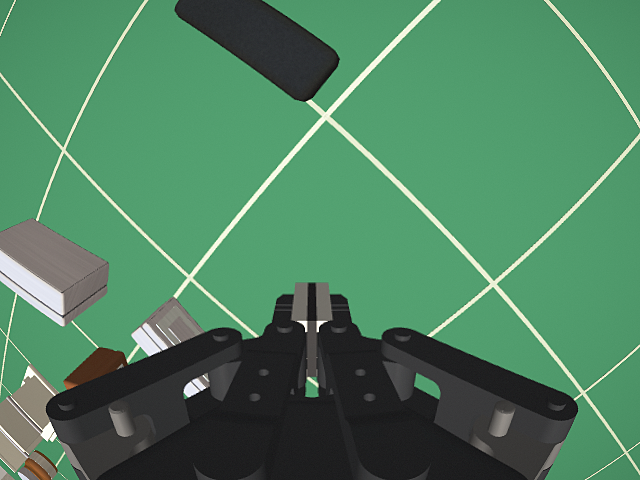

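```bash
python3 - <<'E'
from h import *
o=telemetry.get_obs(); print(np.round(o["q"],1),np.round(o["qd"],1),np.round(o["ee_pos"],4),np.round(o["tcp_rot"],1))
E
python3 -m handwheel '[{"tx":0,"ty":0,"tz":-0.01,"ax":0,"ay":0,"az":0,"jaw":-1},{"tx":0,"ty":0,"tz":-0.01,"ax":0,"ay":0,"az":0,"jaw":-1},{"tx":0,"ty":0,"tz":-0.01,"ax":0,"ay":0,"az":0,"jaw":-1},{"tx":0,"ty":0,"tz":-0.01,"ax":0,"ay":0,"az":0,"jaw":-1},{"tx":0,"ty":0,"tz":-0.01,"ax":0,"ay":0,"az":0,"jaw":-1},{"tx":0,"ty":0,"tz":-0.01,"ax":0,"ay":0,"az":0,"jaw":-1},{"tx":0,"ty":0,"tz":-0.01,"ax":0,"ay":0,"az":0,"jaw":-1},{"tx":0,"ty":0,"tz":-0.01,"ax":0,"ay":0,"az":0,"jaw":-1},{"tx":0,"ty":0,"tz":0,"ax":0,"ay":0,"az":0,"jaw":-1},{"tx":0,"ty":0,"tz":0,"ax":0,"ay":0,"az":0,"jaw":-1}]'
python3 - <<'E'
from h import *
o=telemetry.get_obs(); print(np.round(o["q"],1),np.round(o["qd"],1),np.round(o["ee_pos"],4),np.round(o["tcp_rot"],1))
E
```

```text
[-47.4   1.1 -11.1  82.9  10.4 179.9] [ 4.4 -0.4 -0.1 -0.9  0.2  0. ] [ 0.3669 -0.3226  0.0835] [-169.6    5.   -47.3]
time: 6.95
ee_pos: [0.3635, -0.3346, 0.1618]
tcp_rot: [-169.5, 4.9, -46.9]
wrist_force: [-0.2, -0.3, 1.0]
opening: -0.0
grasp_force: 0.0
[-48.6   1.4  -2.1  91.8  10.3 178.3] [ 0.2  0.  -0.3  0.   0.   0.1] [ 0.3635 -0.3346  0.1618] [-169.5    4.9  -46.9]
```

Joint 6 hit its 180° limit (yaw = j1+180−j6), so the half-turn alternative, yaw 111°, is the right one. I'll straighten up and rotate the other way.

Run:
```python
from h import *
o=telemetry.get_obs(); r=R.from_euler('xyz',o["tcp_rot"],degrees=True)
q=R.from_euler('xyz',[180,0,o["tcp_rot"][2]],degrees=True)
print(np.degrees((r.inv()*q).as_rotvec()), o["tcp_rot"])
```

```text
[-10.4532613    4.9101174   -0.44943535] [-169.54029359    4.92380291  -46.89133014]
```

```bash
python3 -m handwheel '[{"tx":0,"ty":0,"tz":0,"ax":-5.2,"ay":2.45,"az":0,"jaw":-1},{"tx":0,"ty":0,"tz":0,"ax":-5.2,"ay":2.45,"az":0,"jaw":-1},{"tx":0,"ty":0,"tz":0,"ax":0,"ay":0,"az":-10.5,"jaw":-1},{"tx":0,"ty":0,"tz":0,"ax":0,"ay":0,"az":-10.5,"jaw":-1},{"tx":0,"ty":0,"tz":0,"ax":0,"ay":0,"az":-10.5,"jaw":-1},{"tx":0,"ty":0,"tz":0,"ax":0,"ay":0,"az":-10.5,"jaw":-1},{"tx":0,"ty":0,"tz":0,"ax":0,"ay":0,"az":-10.5,"jaw":-1},{"tx":0,"ty":0,"tz":0,"ax":0,"ay":0,"az":-10.5,"jaw":-1},{"tx":0,"ty":0,"tz":0,"ax":0,"ay":0,"az":-10.5,"jaw":-1},{"tx":0,"ty":0,"tz":0,"ax":0,"ay":0,"az":-10.5,"jaw":-1}]'
python3 -m handwheel '[{"tx":0,"ty":0,"tz":0,"ax":0,"ay":0,"az":-10.5,"jaw":-1},{"tx":0,"ty":0,"tz":0,"ax":0,"ay":0,"az":-10.5,"jaw":-1},{"tx":0,"ty":0,"tz":0,"ax":0,"ay":0,"az":-10.5,"jaw":-1},{"tx":0,"ty":0,"tz":0,"ax":0,"ay":0,"az":-10.5,"jaw":-1},{"tx":0,"ty":0,"tz":0,"ax":0,"ay":0,"az":-10.5,"jaw":-1},{"tx":0,"ty":0,"tz":0,"ax":0,"ay":0,"az":-10.5,"jaw":-1},{"tx":0,"ty":0,"tz":0,"ax":0,"ay":0,"az":-10.5,"jaw":-1},{"tx":0,"ty":0,"tz":0,"ax":0,"ay":0,"az":0,"jaw":-1},{"tx":0,"ty":0,"tz":0,"ax":0,"ay":0,"az":0,"jaw":-1},{"tx":0,"ty":0,"tz":0,"ax":0,"ay":0,"az":0,"jaw":-1}]'
python3 - <<'E'
from h import *
s=optics.camera("side");t=optics.camera("top")
go(.508,-.095,.10,111); print(telemetry.get_obs()["q"].round(1))
a=cv2.resize(s["color"][195:255,325:405],(640,480),interpolation=cv2.INTER_CUBIC)
b=cv2.resize(t["color"][210:280,350:420],(480,480),interpolation=cv2.INTER_CUBIC)
cv2.imwrite("pics/ready.png",cv2.resize(np.hstack([a,b]),(800,343))[:,:,::-1])
E
```

```text
time: 8.2
ee_pos: [0.3479, -0.3492, 0.1615]
tcp_rot: [-179.8, -1.0, 38.7]
wrist_force: [-0.8, 0.4, 0.7]
opening: 0.0
grasp_force: 0.0
time: 9.45
ee_pos: [0.3481, -0.3495, 0.162]
tcp_rot: [179.1, -0.4, 111.7]
wrist_force: [0.7, -0.1, -0.1]
opening: -0.0001
grasp_force: 0.0
pose [ 0.3481 -0.3495  0.162 ] [179.11  -0.41 111.8 ] F [-1.07  0.28 -0.35] open -0.0005 t 9.55
tool shift mm [176.5 242.   67.1] az 0.8
[-45.7  -3.6  -6.3  87.4   1.   22.5]
```

View pics/ready.png

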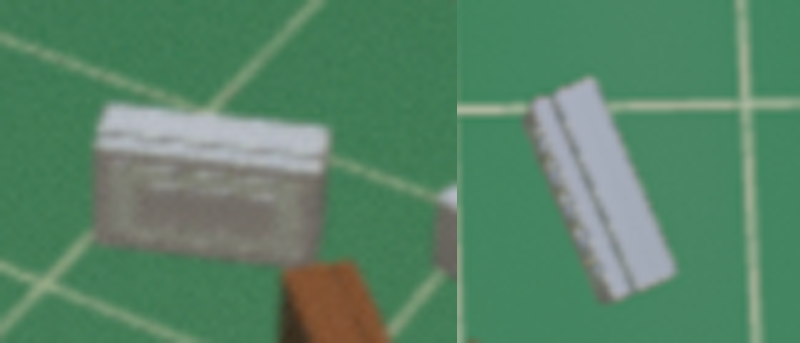

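Picture: the tin stands upright with its lid toward the side camera, and its top face in the right half spans (530,102),(593,78),(676,270),(610,292). Locating it.

Run:
```python
from h import *
t=optics.camera("top")
pk=[(531,101),(593,78),(676,270),(612,293)]
F=np.array([onplane(t,(350+((u+.5)*1.4-640)*70/480-.5,210+(v+.5)*1.4*70/480-.5),.06)[:2] for u,v in pk])
print(np.round(F,4).tolist(),F.mean(0))
for i in range(4):
    d=F[(i+1)%4]-F[i]; print(np.linalg.norm(d),np.degrees(np.arctan2(d[1],d[0])))
d=np.array([np.cos(np.radians(-68.5)),np.sin(np.radians(-68.5))]); s=F.mean(0)-d*.045; print(s)
go(s[0],s[1],.10,111.5)
```

```text
[[0.5641, -0.1108], [0.5747, -0.1413], [0.4806, -0.1779], [0.4702, -0.1466]] [ 0.52238705 -0.14416436]
0.03227943301473178 -70.82510416284842
0.10092338594560515 -158.74474854234185
0.03292823489234439 108.31044867790614
0.1004054681919891 20.897686310511233
[ 0.50589449 -0.10229557]
pose [ 0.3481 -0.3495  0.162 ] [179.11  -0.41 111.82] F [-0.43  0.1   0.19] open 0.0 t 9.6
tool shift mm [170.4 237.4  67. ] az 0.32
```

```bash
python3 -m handwheel '[{"tx":0.0243,"ty":0.0339,"tz":0.0096,"ax":0,"ay":0,"az":0,"jaw":-1},{"tx":0.0243,"ty":0.0339,"tz":0.0096,"ax":0,"ay":0,"az":0,"jaw":-1},{"tx":0.0243,"ty":0.0339,"tz":0.0096,"ax":0,"ay":0,"az":0,"jaw":-1},{"tx":0.0243,"ty":0.0339,"tz":0.0096,"ax":0,"ay":0,"az":0,"jaw":-1},{"tx":0.0243,"ty":0.0339,"tz":0.0096,"ax":0,"ay":0,"az":0,"jaw":-1},{"tx":0.0243,"ty":0.0339,"tz":0.0096,"ax":0,"ay":0,"az":0,"jaw":-1},{"tx":0.0243,"ty":0.0339,"tz":0.0096,"ax":0,"ay":0,"az":0,"jaw":-1},{"tx":0,"ty":0,"tz":0.02,"ax":0.8,"ay":0,"az":0.3,"jaw":-1},{"tx":0,"ty":0,"tz":0.02,"ax":0,"ay":0,"az":0,"jaw":-1},{"tx":0,"ty":0,"tz":0.004,"ax":0,"ay":0,"az":0,"jaw":-1}]'
python3 -c "
from h import *
go(.506,-.102,.055,111.5)"
```

```text
time: 10.85
ee_pos: [0.5047, -0.1022, 0.0541]
tcp_rot: [-179.9, -0.5, 111.5]
wrist_force: [-0.2, 0.9, 0.2]
opening: -0.0002
grasp_force: 0.0
pose [ 0.5047 -0.1022  0.0541] [-179.94   -0.49  111.53] F [-0.19  0.88  0.15] open -0.0002 t 10.85
tool shift mm [-0.3  1.3 -0.9] az 0.03
```

Push slowly along −tool x with a slight rise.

```bash
python3 -m handwheel '[{"tx":-0.008,"ty":0,"tz":0,"ax":0,"ay":0,"az":0,"jaw":-1},{"tx":-0.006,"ty":0,"tz":0,"ax":0,"ay":0,"az":0,"jaw":-1},{"tx":-0.004,"ty":0,"tz":0,"ax":0,"ay":0,"az":0,"jaw":-1},{"tx":-0.004,"ty":0,"tz":-0.001,"ax":0,"ay":0,"az":0,"jaw":-1},{"tx":-0.004,"ty":0,"tz":-0.001,"ax":0,"ay":0,"az":0,"jaw":-1},{"tx":-0.004,"ty":0,"tz":-0.001,"ax":0,"ay":0,"az":0,"jaw":-1},{"tx":-0.004,"ty":0,"tz":-0.001,"ax":0,"ay":0,"az":0,"jaw":-1},{"tx":0,"ty":0,"tz":0,"ax":0,"ay":0,"az":0,"jaw":-1},{"tx":0,"ty":0,"tz":0,"ax":0,"ay":0,"az":0,"jaw":-1},{"tx":0,"ty":0,"tz":0,"ax":0,"ay":0,"az":0,"jaw":-1}]'
python3 -c "
from h import *
go(.506,-.102,.055,111.5)"
```

```text
time: 12.1
ee_pos: [0.5184, -0.1335, 0.0595]
tcp_rot: [179.9, -0.4, 111.6]
wrist_force: [-0.3, -0.5, 0.6]
opening: -0.0
grasp_force: 0.2
pose [ 0.5184 -0.1335  0.0595] [179.91  -0.42 111.59] F [-0.26 -0.46  0.61] open -0.0 t 12.1
tool shift mm [33.8  0.1  4.7] az 0.09
```

```bash
python3 -m handwheel '[{"tx":-0.004,"ty":0,"tz":-0.001,"ax":0,"ay":0,"az":0,"jaw":-1},{"tx":-0.004,"ty":0,"tz":0,"ax":0,"ay":0,"az":0,"jaw":-1},{"tx":-0.004,"ty":0,"tz":0,"ax":0,"ay":0,"az":0,"jaw":-1},{"tx":-0.003,"ty":0,"tz":0,"ax":0,"ay":0,"az":0,"jaw":-1},{"tx":-0.003,"ty":0,"tz":0,"ax":0,"ay":0,"az":0,"jaw":-1},{"tx":-0.003,"ty":0,"tz":0,"ax":0,"ay":0,"az":0,"jaw":-1},{"tx":-0.003,"ty":0,"tz":0,"ax":0,"ay":0,"az":0,"jaw":-1},{"tx":0,"ty":0,"tz":0,"ax":0,"ay":0,"az":0,"jaw":-1},{"tx":0,"ty":0,"tz":-0.02,"ax":0,"ay":0,"az":0,"jaw":-1},{"tx":0.01,"ty":0,"tz":-0.03,"ax":0,"ay":0,"az":0,"jaw":-1}]'
python3 - <<'E'
from h import *
go(.54,-.19,.1,21.5)
s=optics.camera("side"); t=optics.camera("top"); w=optics.camera("wrist")
np.savez("pics/p4.npz",s=s["color"],t=t["color"],w=w["color"])
for c,sl in((s,np.s_[190:250,325:410]),(t,np.s_[205:295,345:425])):
    im=c["color"][sl]; hsv=cv2.cvtColor(im,cv2.COLOR_RGB2HSV); m=((hsv[...,1]<60)&(hsv[...,2]>130)).astype(np.uint8)
    print(m.sum()); 
    for k in cv2.findContours(m,0,1)[0]:
        if cv2.contourArea(k)>60: print(cv2.boundingRect(k),cv2.minAreaRect(k))
a=cv2.resize(s["color"][185:250,325:410],(610,470),interpolation=cv2.INTER_CUBIC)
b=cv2.resize(w["color"],(627,470))
cv2.imwrite("pics/fell.png",cv2.resize(np.hstack([a,b]),(800,304))[:,:,::-1])
E
```

```text
time: 13.35
ee_pos: [0.523, -0.1471, 0.1101]
tcp_rot: [180.0, -0.5, 111.5]
wrist_force: [0.2, 0.8, -0.1]
opening: -0.0
grasp_force: 0.0
pose [ 0.523  -0.1471  0.1101] [180.    -0.48 111.54] F [ 0.21  0.83 -0.13] open -0.0 t 13.35
tool shift mm [-46.3   0.    9.7] az 90.04
707
(18, 17, 42, 19) ((38.13846206665039, 25.39230728149414), (41.79970169067383, 15.628376007080078), 7.125016689300537)
4231
(23, 0, 57, 90) ((51.0, 44.5), (89.0, 56.0), 90.0)
(0, 0, 31, 77) ((14.014705657958984, 38.80883026123047), (29.91163444519043, 75.69945526123047), 4.39870548248291)
```

View pics/fell.png

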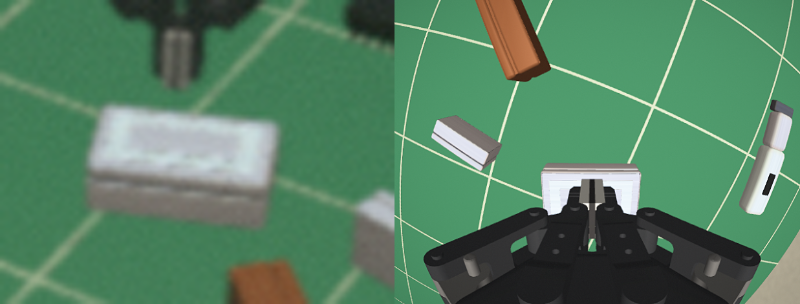

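Picture: the tin now lies flat on its back, lid up (left half, lid corners (103,105),(278,121),(272,187),(90,172)).

Run:
```python
from h import *
s=optics.camera("side"); kx=800/1237*610/85; ky=304/470*470/65
P=lambda u,v:(325+(u+.5)/kx-.5,185+(v+.5)/ky-.5)
F=np.array([onplane(s,P(*p),.034)[:2] for p in[(103,105),(278,121),(272,187),(90,172)]])
print(np.round(F,4).tolist(),F.mean(0))
for i in range(4):
    d=F[(i+1)%4]-F[i]; print(round(np.linalg.norm(d),4),np.degrees(np.arctan2(d[1],d[0])))
print("bottom",onplane(s,P(88,207),0),onplane(s,P(268,227),0))
# wrist: near edge of the tin (seam side) corners in wrist image px
w=np.load("pics/p4.npz")["w"]; c=optics.camera("wrist"); o=telemetry.get_obs()
T=np.eye(4);T[:3,:3]=R.from_euler('xyz',o["tcp_rot"],degrees=True).as_matrix();T[:3,3]=o["ee_pos"]
X=T@np.array(c["mount"])
def wr(uv,z):
    a=np.array([uv[0]-c["K"][0][2],uv[1]-c["K"][1][2]]);r=np.hypot(*a);th=r/c["K"][0][0]
    d=X[:3,:3]@np.array([*(a/r*np.sin(th)),np.cos(th)]);return X[:3,3]+d*(z-X[2,3])/d[2]
k=1237/800*640/627
Q=lambda u,v:((u*1237/800-610)*640/627,v*470/304*480/470)
for p in[(541,164),(640,164)]: print("w front bottom/top",Q(*p),wr(Q(*p),.0),wr(Q(*p),.034))
hsv=cv2.cvtColor(w,cv2.COLOR_RGB2HSV); m=((hsv[...,1]<60)&(hsv[...,2]>100)).astype(np.uint8)
m[:, :200]=0; m[:,420:]=0; m[:240]=0; m[345:]=0
for row in range(255,345,6): 
    x=np.where(m[row])[0]; print(row,(x.min(),x.max()) if len(x) else None,end=";")
```

```text
[[0.5997, -0.1947], [0.5051, -0.2348], [0.479, -0.1789], [0.5736, -0.1366]] [ 0.53932917 -0.18626121]
0.1027 -157.04864792182158
0.0617 115.02249616740602
0.1036 24.080907882095083
0.0637 -65.79497033271237
bottom [ 0.57977753 -0.14533073  0.        ] [ 0.48237788 -0.18404023  0.        ]
w front bottom/top (231.2178628389155, 258.9473684210526) [ 0.47618913 -0.18331399  0.        ] [ 0.4794897  -0.17053783  0.034     ]
w front bottom/top (387.4704944178628, 258.9473684210526) [ 0.58166771 -0.14160423  0.        ] [ 0.57083305 -0.13441762  0.034     ]
255 (np.int64(368), np.int64(372));261 (np.int64(238), np.int64(381));267 (np.int64(234), np.int64(384));273 (np.int64(231), np.int64(388));279 (np.int64(231), np.int64(388));285 (np.int64(231), np.int64(388));291 (np.int64(232), np.int64(387));297 (np.int64(232), np.int64(387));303 (np.int64(202), np.int64(386));309 (np.int64(217), np.int64(386));315 (np.int64(233), np.int64(385));321 (np.int64(234), np.int64(384));327 (np.int64(234), np.int64(384));333 (np.int64(241), np.int64(382));339 (np.int64(242), np.int64(381));
```

```bash
python3 -m handwheel '[{"tx":-0.045,"ty":0,"tz":-0.01,"ax":0,"ay":0,"az":0,"jaw":-1},{"tx":0,"ty":0,"tz":0,"ax":0,"ay":0,"az":10,"jaw":1},{"tx":0,"ty":0,"tz":0,"ax":0,"ay":0,"az":10,"jaw":1},{"tx":0,"ty":0,"tz":0,"ax":0,"ay":0,"az":10,"jaw":1},{"tx":0,"ty":0,"tz":0,"ax":0,"ay":0,"az":10,"jaw":1},{"tx":0,"ty":0,"tz":0,"ax":0,"ay":0,"az":10,"jaw":1},{"tx":0,"ty":0,"tz":0,"ax":0,"ay":0,"az":10,"jaw":1},{"tx":0,"ty":0,"tz":0,"ax":0,"ay":0,"az":10,"jaw":1},{"tx":0,"ty":0,"tz":0,"ax":0,"ay":0,"az":10,"jaw":1},{"tx":0,"ty":0,"tz":0,"ax":0,"ay":0,"az":9.5,"jaw":1}]'
cat >> h.py <<'E'
def wcam():
    o=telemetry.get_obs(); c=optics.camera("wrist")
    T=np.eye(4);T[:3,:3]=R.from_euler('xyz',o["tcp_rot"],degrees=True).as_matrix();T[:3,3]=o["ee_pos"]
    return c,T@np.array(c["mount"]),o
def wr(c,X,uv,z):
    a=np.array([uv[0]-c["K"][0][2],uv[1]-c["K"][1][2]]);r=np.hypot(*a);th=r/c["K"][0][0]
    d=X[:3,:3]@np.array([*(a/r*np.sin(th)),np.cos(th)]);return X[:3,3]+d*(z-X[2,3])/d[2]
def bev(c,X,z,x0,x1,y0,y1,s=2000):
    # image resampled onto plane z; row=+x down from x1, col from y1 decreasing
    xs=np.arange(x1,x0,-1/s); ys=np.arange(y1,y0,-1/s); yy,xx=np.meshgrid(ys,xs)
    p=np.stack([xx,yy,np.full_like(xx,z)],-1)-X[:3,3]; q=p@X[:3,:3]
    rr=np.hypot(q[...,0],q[...,1]); th=np.arctan2(rr,q[...,2])*c["K"][0][0]/rr
    return cv2.remap(c["color"],(q[...,0]*th+c["K"][0][2]).astype(np.float32),(q[...,1]*th+c["K"][1][2]).astype(np.float32),cv2.INTER_LINEAR)
E
python3 - <<'E'
from h import *
go(.54,-.19,.12,22)
c,X,o=wcam()
b=bev(c,X,.034,.45,.65,-.28,-.10)
cv2.imwrite("pics/bev.png",b[:,:,::-1]); cv2.imwrite("pics/w5.png",c["color"][:,:,::-1])
hsv=cv2.cvtColor(b,cv2.COLOR_RGB2HSV); m=((hsv[...,1]<60)&(hsv[...,2]>150)).astype(np.uint8)
m=cv2.morphologyEx(m,cv2.MORPH_OPEN,np.ones((5,5)))
for k in cv2.findContours(m,0,1)[0]:
    if cv2.contourArea(k)>1500:
        r=cv2.minAreaRect(k); print(cv2.contourArea(k),np.array(r[1])/2,r[2],"center",.65-r[0][1]/2000,-.10-r[0][0]/2000, [(round(.65-p[1]/2000,4),round(-.1-p[0]/2000,4)) for p in cv2.boxPoints(r)])
E
```

```text
time: 14.85
ee_pos: [0.5397, -0.1889, 0.1188]
tcp_rot: [-179.5, -0.0, 21.7]
wrist_force: [0.3, 0.5, -0.6]
opening: 0.0853
grasp_force: 0.0
pose [ 0.5397 -0.1889  0.1188] [-1.7952e+02 -1.0000e-02  2.1750e+01] F [ 0.28  0.49 -0.63] open 0.0853 t 14.85
tool shift mm [-0.1  1.1 -1.2] az -0.25
26801.0 [173.20150757 139.76707458] 48.265586853027344 center 0.557008918762207 -0.2088045654296875 [(np.float32(0.5751), np.float32(-0.099)), (np.float32(0.6682), np.float32(-0.2033)), (np.float32(0.5389), np.float32(-0.3186)), (np.float32(0.4459), np.float32(-0.2143))]
```

Run:
```python
from h import *
c,X,o=wcam()
a=np.radians(22); e=np.array([np.cos(a),np.sin(a)]); d=np.array([np.sin(a),-np.cos(a)])
hsv=cv2.cvtColor(c["color"],cv2.COLOR_RGB2HSV)
def samp(x,y,z):
    p=np.array([x,y,z])-X[:3,3]; q=p@X[:3,:3]; rr=np.hypot(q[0],q[1]); th=np.arctan2(rr,q[2])*c["K"][0][0]/rr
    u,v=int(round(q[0]*th+c["K"][0][2])),int(round(q[1]*th+c["K"][1][2]))
    return hsv[v,u] if 0<=u<640 and 0<=v<480 else None
for i in range(70,-72,-4):
    row=""
    for j in range(-48,50,2):
        p=np.array([.54,-.19])+e*i/1e3+d*j/1e3; h=samp(*p,.034)
        row+="?" if h is None else("g" if h[1]>90 else ("k" if h[2]<70 else (str(h[2]//26))))
    print(f"{i:4d}",row)
```

```text
70 ggggggggggggggggggggggggggggggggggggggggggggggggg
  66 ggggggggggggggggggggggggggggggggggggggggggggggggg
  62 ggggggggggggggggggggggggggggggggggggggggggggggggg
  58 87ggggggggggggggggggggggggggggggggggggggggggggggg
  54 gg78886gggg45555555444444444444444444gggggggggggg
  50 ggggggg788598899989998988988999988888895ggggggggg
  46 gggggggggg79889998889899898889898888888ggggggggg7
  42 gggggggggg79889999999999999999999998888gggggggg69
  38 ggggggggg569899999999999999999999998898ggggggg79g
  34 gggggggggg798899999999999999999999988985gggggg9gg
  30 gggggggggg698999998898898888889999988875ggggg98gg
  26 gggggggggg9989999978989888888899999898677ggg98ggg
  22 ggggggggg699989999989898888898999998886gg68988ggg
  18 ggggggggg589999999988899888898999998886ggg69gg688
  14 ggggggggg579999999988898888889999998986ggg9gggggg
  10 gggggggggg99999999989899888888999998987gg98gggggg
   6 ggggggggg799999999989899889889999998998g97ggggggg
   2 ggggggggg69999999988989988888999999898899gggggggg
  -2 ggggggggg6999899998988988898899999989868ggggggggg
  -6 ggggggggg799989999899899889888999998986gggggggggg
 -
[... 177 characters left out ...]
899999999998898889898999988989gggggggggg
 -26 ggggggggg899989999998898889898999998985gggggggggg
 -30 ggggggggg899989999998898889898999998987gggggggggg
 -34 ggggggggg799989999999999999999999998987gggggggggg
 -38 ggggggggg699989999999999999999999988988gggggggggg
 -42 ggggggggg899898889989999999999999998988gggggggggg
 -46 ggggggggg799889889999899988988888988987gggggggggg
 -50 ggggggggggggggggggggggggggg5575565555gggggggggggg
 -54 gggggggggggggggggggggggggggg98ggggggggggggggggggg
 -58 ggggggggggggggggggggggggggg88gggggggggggggggggggg
 -62 gggggggggggggggggggggggggg69ggggggggggggggggggggg
 -66 ggggggggggggggggggggggggg78gggggggggggggggggggggg
 -70 ggggggggggggggggggggggggg9ggggggggggggggggggggggg
```

```bash
python3 -m handwheel '[{"tx":0.0017,"ty":0.0006,"tz":0.02,"ax":0,"ay":0,"az":0.3,"jaw":1},{"tx":0,"ty":0,"tz":0.02,"ax":0,"ay":0,"az":0,"jaw":1},{"tx":0,"ty":0,"tz":0.02,"ax":0,"ay":0,"az":0,"jaw":1},{"tx":0,"ty":0,"tz":0.02,"ax":0,"ay":0,"az":0,"jaw":1},{"tx":0,"ty":0,"tz":0.02,"ax":0,"ay":0,"az":0,"jaw":1},{"tx":0,"ty":0,"tz":0.01,"ax":0,"ay":0,"az":0,"jaw":1},{"tx":0,"ty":0,"tz":0.004,"ax":0,"ay":0,"az":0,"jaw":1},{"tx":0,"ty":0,"tz":0,"ax":0,"ay":0,"az":0,"jaw":0.6},{"tx":0,"ty":0,"tz":0,"ax":0,"ay":0,"az":0,"jaw":-1},{"tx":0,"ty":0,"tz":0,"ax":0,"ay":0,"az":0,"jaw":-1}]' 30
python3 -c "
from h import *
go(.4815,.1504,.16,87.3)"
```

```text
time: 16.2
ee_pos: [0.5423, -0.1882, 0.007]
tcp_rot: [-179.6, -0.1, 21.8]
wrist_force: [-1.0, 0.7, 3.1]
opening: 0.0596
grasp_force: 34.2
pose [ 0.5423 -0.1882  0.007 ] [-1.7963e+02 -1.5000e-01  2.1790e+01] F [-0.99  0.68  3.15] open 0.0596 t 16.2
tool shift mm [  69.6 -337.9 -150.7] az -65.51
```

```bash
python3 -m handwheel '[{"tx":0,"ty":0,"tz":-0.02,"ax":0,"ay":0,"az":0,"jaw":-1},{"tx":0,"ty":0,"tz":-0.05,"ax":0,"ay":0,"az":0,"jaw":-1},{"tx":0,"ty":0,"tz":-0.05,"ax":0,"ay":0,"az":0,"jaw":-1},{"tx":0,"ty":0,"tz":0,"ax":0,"ay":0,"az":-9.4,"jaw":-1},{"tx":0,"ty":0,"tz":0,"ax":0,"ay":0,"az":-9.4,"jaw":-1},{"tx":0,"ty":0,"tz":0,"ax":0,"ay":0,"az":-9.4,"jaw":-1},{"tx":0,"ty":0,"tz":0,"ax":0,"ay":0,"az":-9.4,"jaw":-1},{"tx":0,"ty":0,"tz":0,"ax":0,"ay":0,"az":-9.4,"jaw":-1},{"tx":0,"ty":0,"tz":0,"ax":0,"ay":0,"az":-9.4,"jaw":-1},{"tx":0,"ty":0,"tz":0,"ax":0,"ay":0,"az":-9.1,"jaw":-1}]'
python3 -c "
from h import *
go(.4815,.1504,.13,87.3)"
```

```text
time: 17.45
ee_pos: [0.5419, -0.1889, 0.1259]
tcp_rot: [-179.9, -0.4, 87.6]
wrist_force: [-0.6, -0.1, -3.0]
opening: 0.0596
grasp_force: 33.8
pose [ 0.5419 -0.1889  0.1259] [-179.89   -0.42   87.59] F [-0.64 -0.09 -2.98] open 0.0596 t 17.45
tool shift mm [336.5 -74.6  -1.5] az 0.29
```

```bash
python3 -m handwheel '[{"tx":0.04,"ty":-0.0093,"tz":-0.002,"ax":0,"ay":0,"az":0,"jaw":-1},{"tx":0.04,"ty":-0.0093,"tz":-0.002,"ax":0,"ay":0,"az":0,"jaw":-1},{"tx":0.04,"ty":-0.0093,"tz":-0.002,"ax":0,"ay":0,"az":0,"jaw":-1},{"tx":0.04,"ty":-0.0093,"tz":-0.002,"ax":0,"ay":0,"az":0,"jaw":-1},{"tx":0.04,"ty":-0.0093,"tz":-0.002,"ax":0,"ay":0,"az":0,"jaw":-1},{"tx":0.02,"ty":-0.0093,"tz":0,"ax":0,"ay":0,"az":0,"jaw":-1},{"tx":0.01,"ty":-0.0093,"tz":0,"ax":0,"ay":0,"az":0,"jaw":-1},{"tx":0,"ty":-0.009,"tz":0,"ax":0,"ay":0,"az":0.2,"jaw":-1},{"tx":0,"ty":0,"tz":0,"ax":0,"ay":0,"az":0,"jaw":-1},{"tx":0,"ty":0,"tz":0,"ax":0,"ay":0,"az":0,"jaw":-1}]'
cat >> h.py <<'E'
def amap(c,X,org,yaw,z,I,J):
    a=np.radians(yaw); e=np.array([np.cos(a),np.sin(a)]); d=np.array([np.sin(a),-np.cos(a)])
    hsv=cv2.cvtColor(c["color"],cv2.COLOR_RGB2HSV)
    for i in I:
        row=""
        for j in J:
            p=np.array(org)+e*i/1e3+d*j/1e3
            q=(np.array([*p,z])-X[:3,3])@X[:3,:3]; rr=np.hypot(q[0],q[1]); th=np.arctan2(rr,q[2])*c["K"][0][0]/rr
            u,v=int(round(q[0]*th+c["K"][0][2])),int(round(q[1]*th+c["K"][1][2]))
            if not(0<=u<640 and 0<=v<480): row+="?"; continue
            h=hsv[v,u]; row+="g" if h[1]>90 else("k" if h[2]<70 else str(h[2]//26))
        print(f"{i:4d}",row)
E
python3 - <<'E'
from h import *
go(.482,.151,.13,87.3)
c,X,o=wcam(); cv2.imwrite("pics/w6.png",c["color"][:,:,::-1])
amap(c,X,(.482,.151),87.3,.008,range(92,-96,-4),range(-54,56,2))
E
```

```text
time: 18.7
ee_pos: [0.4791, 0.0436, 0.1379]
tcp_rot: [-179.9, -0.4, 87.0]
wrist_force: [0.4, 0.2, -3.5]
opening: 0.0597
grasp_force: 33.8
pose [0.4791 0.0436 0.1379] [-179.93   -0.41   87.02] F [ 0.36  0.22 -3.46] open 0.0597 t 18.7
tool shift mm [107.4  -2.7   8.7] az -0.28
  92 ???????????????????????????????????????????????????????
  88 ???????????????????????????????????????????????????????
  84 ???????????????????????????????????????????????????????
  80 ???????????????????????????????????????????????????????
  76 ???????????????????????????????????????????????????????
  72 ggggggg3???????????????????????????????????????????????
  68 77777677888989999999789999999999999999999998999995ggggg
  64 gggggggg999999999999999999999999999999999999999995ggggg
  60 gggggggg989999999999999999999999999999999999999894ggggg
  56 gggggggg979999999999999999999999999999999999999796ggggg
  52 gggggggg96999999999999999999999999999999999999979gggggg
  48 gggggggg999999999999999999999999999999999999999794ggggg
  44 gggggggg999999999999999999999999999999999999999795ggggg
  40 gggggggg999999999999999999
[... 1342 characters left out ...]
999999999999999999999896ggggg
 -52 gggggggg999999999999999999999999999999999999999897ggggg
 -56 gggggggg999999999999999999999999999999999999999898ggggg
 -60 gggggggg999899999999999999999999999999999999988998ggggg
 -64 gggggggg999999999999999999999999999999999999999998ggggg
 -68 gggggggg999999999999999999999999999999999999999999ggggg
 -72 gg33333333333333333333333333333333333333333333333333333
 -76 4444544444333444334333433333333333333334444434444444444
 -80 4444433443337777766666666666667666666777777777766766666
 -84 7777788877777777777777777777777777777777777777777777777
 -88 7777788877777777777777777777777777777777777777777777777
 -92 7777788877777777777777777777777877777777777777777777777
```

Run:
```python
from h import *
c,X,o=wcam()
print(o["ee_pos"],o["tcp_rot"])
for z in(.162,):
    amap(c,X,o["ee_pos"][:2],o["tcp_rot"][2],o["ee_pos"][2]+.029,range(60,8,-2),range(-44,46,1))
```

```text
[0.47916107 0.04364046 0.13790558] [-179.92552362   -0.40813054   87.01949074]
  60 ggggggggggggggggggg57ggggggg98999999999999999999999999999999999gggggggggggggggggg7gggggggg
  58 gggggggggggggggggggg7ggggggg98999999999999999999999999999999999gggggggggggggggggg75ggggggg
  56 gggggggggggggggggggg7ggggggg99999999999999999999999999999999999gggggggggggggggggg75ggggggg
  54 gggggggggggggggggggg7ggggggg99999999999999999999999999999999999gggggggggggggggggg57ggggggg
  52 gggggggggggggggggggg7gg3333333333333333333333333333333333333333333335767777777777777777777
  50 ggggggggggggggggggg44444555444344433433433333433333333444433433333333333ggggggggg57ggggggg
  48 7777777777666ggg6625555556666555566666444545444333333333222333444445556666gggggggg7ggggggg
  46 ggggggggggggggggg7777777788877777777777777777777777777777777777777777777777ggggggg7ggggggg
  44 ggggggggggggggggg7777777788777777778777777777777777777777777777777777777777ggggggg7ggggggg
  42 ggggggggggggggggg6777777788877777778777777777777777777777777777777777777767ggggggg7ggggggg
  40 ggggggggggggggggg777777778888888888888888888888888888888
[... 774 characters left out ...]
8888777777747gggggggg7gggggg
  22 ggggggggggggggggg7777777788888888877777777777777777777777788888888477777766gggggggg75ggggg
  20 ggggggggggggggggg5777777788888888877777777777777777777777788888888777777754gggggggg75ggggg
  18 ggggggggggggggg33677777778888888887777777777777777777777768888888877777775633gggggg66ggggg
  16 ggggggggggggg33327777777788888888877777777777777777777777688888888777777754333ggggg75ggggg
  14 gggggggggggg3333k577777778888888887777777777777777777777768888888877777776533333ggg47ggggg
  12 gggggggkkk33333kk7777777788888888777777777777777777777777788888888777777744k33333kkk2ggggg
  10 gggggkkkk33333kkk6777777788888888677777777777777777777777788888888777777754kk33333kkkkgggg
```

```bash
python3 -m handwheel '[{"tx":0.0273,"ty":-0.0007,"tz":0,"ax":0,"ay":0,"az":0,"jaw":-1},{"tx":0.0273,"ty":-0.0007,"tz":0,"ax":0,"ay":0,"az":0,"jaw":-1},{"tx":0.0273,"ty":-0.0007,"tz":0,"ax":0,"ay":0,"az":0,"jaw":-1},{"tx":0.0275,"ty":-0.0006,"tz":0,"ax":0,"ay":0,"az":-0.3,"jaw":-1},{"tx":0,"ty":0,"tz":0,"ax":0,"ay":0,"az":0,"jaw":-1},{"tx":0,"ty":0,"tz":0.02,"ax":0,"ay":0,"az":0,"jaw":-1},{"tx":0,"ty":0,"tz":0.03,"ax":0,"ay":0,"az":0,"jaw":-1},{"tx":0,"ty":0,"tz":0.03,"ax":0,"ay":0,"az":0,"jaw":-1},{"tx":0,"ty":0,"tz":0.016,"ax":0,"ay":0,"az":0,"jaw":-1},{"tx":0,"ty":0,"tz":0,"ax":0,"ay":0,"az":0,"jaw":-1}]'
python3 - <<'E'
from h import *
go(.482,.153,.033,87.3)
print(telemetry.get_obs()["torque"])
E
```

```text
time: 20.05
ee_pos: [0.4812, 0.1537, 0.0419]
tcp_rot: [-179.8, -0.4, 87.3]
wrist_force: [0.8, 0.3, -2.2]
opening: 0.0589
grasp_force: 33.7
pose [0.4812 0.1537 0.0419] [-179.82   -0.37   87.34] F [ 0.81  0.31 -2.23] open 0.0589 t 20.05
tool shift mm [-0.7  0.9  8.9] az 0.04
[-0.00796684  0.0022971  -0.02606404]
```

```bash
python3 -m handwheel '[{"tx":-0.0007,"ty":0.0009,"tz":0.003,"ax":0,"ay":0,"az":0,"jaw":-1},{"tx":0,"ty":0,"tz":0.003,"ax":0,"ay":0,"az":0,"jaw":-1},{"tx":0,"ty":0,"tz":0.002,"ax":0,"ay":0,"az":0,"jaw":-1},{"tx":0,"ty":0,"tz":0.001,"ax":0,"ay":0,"az":0,"jaw":-1},{"tx":0,"ty":0,"tz":0.001,"ax":0,"ay":0,"az":0,"jaw":-1},{"tx":0,"ty":0,"tz":0.001,"ax":0,"ay":0,"az":0,"jaw":-1},{"tx":0,"ty":0,"tz":0.001,"ax":0,"ay":0,"az":0,"jaw":-1},{"tx":0,"ty":0,"tz":0,"ax":0,"ay":0,"az":0,"jaw":-1},{"tx":0,"ty":0,"tz":0,"ax":0,"ay":0,"az":0,"jaw":-1},{"tx":0,"ty":0,"tz":0,"ax":0,"ay":0,"az":0,"jaw":-1}]'
```

```text
time: 21.3
ee_pos: [0.4826, 0.1537, 0.0307]
tcp_rot: [-179.9, -0.4, 87.4]
wrist_force: [-0.1, -0.1, -2.1]
opening: 0.0597
grasp_force: 33.8
```

```bash
python3 -m handwheel '[{"tx":0,"ty":0,"tz":0.0005,"ax":0,"ay":0,"az":0,"jaw":-1},{"tx":0,"ty":0,"tz":0.0005,"ax":0,"ay":0,"az":0,"jaw":-1},{"tx":0,"ty":0,"tz":0.0005,"ax":0,"ay":0,"az":0,"jaw":-1},{"tx":0,"ty":0,"tz":0.0005,"ax":0,"ay":0,"az":0,"jaw":-1},{"tx":0,"ty":0,"tz":0,"ax":0,"ay":0,"az":0,"jaw":-1},{"tx":0,"ty":0,"tz":0,"ax":0,"ay":0,"az":0,"jaw":-1},{"tx":0,"ty":0,"tz":0,"ax":0,"ay":0,"az":0,"jaw":-1},{"tx":0,"ty":0,"tz":0,"ax":0,"ay":0,"az":0,"jaw":-1},{"tx":0,"ty":0,"tz":0,"ax":0,"ay":0,"az":0,"jaw":-1},{"tx":0,"ty":0,"tz":0,"ax":0,"ay":0,"az":0,"jaw":-1}]'
```

```text
time: 22.55
ee_pos: [0.4825, 0.1537, 0.0287]
tcp_rot: [-179.9, -0.4, 87.4]
wrist_force: [0.5, 0.6, -2.0]
opening: 0.0597
grasp_force: 33.8
```

```bash
python3 -m handwheel '[{"tx":0,"ty":0,"tz":0.0005,"ax":0,"ay":0,"az":0,"jaw":-1},{"tx":0,"ty":0,"tz":0.0005,"ax":0,"ay":0,"az":0,"jaw":-1},{"tx":0,"ty":0,"tz":0.0005,"ax":0,"ay":0,"az":0,"jaw":-1},{"tx":0,"ty":0,"tz":0.0005,"ax":0,"ay":0,"az":0,"jaw":-1},{"tx":0,"ty":0,"tz":0,"ax":0,"ay":0,"az":0,"jaw":-1},{"tx":0,"ty":0,"tz":0,"ax":0,"ay":0,"az":0,"jaw":-1},{"tx":0,"ty":0,"tz":0,"ax":0,"ay":0,"az":0,"jaw":-1},{"tx":0,"ty":0,"tz":0,"ax":0,"ay":0,"az":0,"jaw":-1},{"tx":0,"ty":0,"tz":0,"ax":0,"ay":0,"az":0,"jaw":-1},{"tx":0,"ty":0,"tz":0,"ax":0,"ay":0,"az":0,"jaw":-1}]'; python3 -c "
from h import *
go(.482,.153,.025,87.3)"
```

```text
time: 23.8
ee_pos: [0.4826, 0.1538, 0.0271]
tcp_rot: [-179.9, -0.4, 87.4]
wrist_force: [-2.8, 1.3, 5.5]
opening: 0.0592
grasp_force: 34.7
pose [0.4826 0.1538 0.0271] [-179.93   -0.43   87.38] F [-2.83  1.26  5.5 ] open 0.0592 t 23.8
tool shift mm [-0.9 -0.5  2.1] az 0.08
```

```bash
python3 -m handwheel '[{"tx":0,"ty":0,"tz":-0.0005,"ax":0,"ay":0,"az":0,"jaw":0.5},{"tx":0,"ty":0,"tz":0,"ax":0,"ay":0,"az":0,"jaw":1},{"tx":0,"ty":0,"tz":0,"ax":0,"ay":0,"az":0,"jaw":1},{"tx":0,"ty":0,"tz":0,"ax":0,"ay":0,"az":0,"jaw":1},{"tx":0,"ty":0,"tz":-0.005,"ax":0,"ay":0,"az":0,"jaw":1},{"tx":0,"ty":0,"tz":-0.03,"ax":0,"ay":0,"az":0,"jaw":1},{"tx":0,"ty":0,"tz":-0.05,"ax":0,"ay":0,"az":0,"jaw":1},{"tx":0,"ty":0,"tz":-0.05,"ax":0,"ay":0,"az":0,"jaw":1},{"tx":-0.02,"ty":0,"tz":-0.02,"ax":0,"ay":0,"az":0,"jaw":1},{"tx":-0.01,"ty":0,"tz":0,"ax":0,"ay":0,"az":0,"jaw":1}]'
python3 - <<'E'
from h import *
go(.482,.151,.15,87.3)
c,X,o=wcam(); cv2.imwrite("pics/w7.png",c["color"][:,:,::-1])
print("lid plane"); amap(c,X,(.482,.151),87.3,.054,range(60,-60,-3),range(-44,46,1))
print("foot plane"); amap(c,X,(.482,.151),87.3,.008,[*range(70,58,-3),*range(50,-80,-8)],range(-50,52,1))
E
```

```text
time: 25.05
ee_pos: [0.4821, 0.1222, 0.1837]
tcp_rot: [179.9, -0.5, 87.4]
wrist_force: [-0.1, 0.1, 0.0]
opening: 0.0859
grasp_force: 0.0
pose [0.4821 0.1222 0.1837] [179.91  -0.46  87.36] F [-0.1   0.09  0.  ] open 0.0859 t 25.05
tool shift mm [28.5 -1.5 34. ] az 0.06
lid plane
  60 ggggggggggg799999999999999999999999999999999999999999999999999999999999999999999993ggggggg
  57 gggggggggg579999999999999999999999999999999999999999999999999999999999999999999999gggggggg
  54 ggggggggggg999899999999999999999999999999999999999999999999999999999999999999999994ggggggg
  51 ggggggggggg999899766666666666666666666766666556655566666665666666666666666589999995ggggggg
  48 ggggggggggg999899678888888888888888888888888888888888888888888888888888888669999996ggggggg
  45 ggggggggggg999899588888888888888888888888888888888888888888888888888888888649999996ggggggg
  42 ggggggggggg999899588888889999999999999889999999999999999999999989998888887669999995ggggggg
  39 ggggggggggg999999688888889999989999998889999999999999999999999989999888887669999995ggggggg
  36 ggggggggggg9999996688888899999889999998999999999
[... 4597 characters left out ...]
8888888888888888899999999988888888678999799985gggggg
 -38 ggggggggggg699988768888888899999998998888888888888888888888888888779999999988888888866999999997ggggggg
 -46 gggggggggggg99999668888888889999998999999888999999999998999999999999999999998888888885999999997ggggggg
 -54 ggggggggggg8999996788888888999999989999999889999999999889999999999999999999978888888677999899997gggggg
 -62 ggggggggggg8999976788888888888888888888888888888888888888888888888888888888888888888677899999985gggggg
 -70 ggggggggggg589999999999999999999999999999999999888888888888888888888888888878887899999999999997ggggggg
 -78 777887788878999933333345444444444444444444444444444444444444444544444444444454444444gggggggggg7ggggggg
```

Run:
```python
from h import *
c,X,o=wcam(); hsv=cv2.cvtColor(c["color"],cv2.COLOR_RGB2HSV)
a=np.radians(87.3); e=np.array([np.cos(a),np.sin(a)]); d=np.array([np.sin(a),-np.cos(a)])
def prof(z,I,js=(-20,-10,0,10,20)):
    out=[]
    for i in I:
        v_=[]
        for j in js:
            p=np.array([.482,.151])+e*i/1e3+d*j/1e3
            q=(np.array([*p,z])-X[:3,3])@X[:3,:3]; rr=np.hypot(q[0],q[1]); th=np.arctan2(rr,q[2])*c["K"][0][0]/rr
            u,v=q[0]*th+c["K"][0][2],q[1]*th+c["K"][1][2]
            v_.append(hsv[int(round(v)),int(round(u)),2] if 0<=u<639.5 and 0<=v<479.5 else -1)
        out.append((i,int(np.median(v_))))
    return out
print("foot+",prof(.008,range(52,84)))
print("foot-",prof(.008,range(-92,-58)))
print("lid+",prof(.054,range(44,62)))
print("lid-",prof(.054,range(-66,-44)))
print("cam",X[:3,3])
```

```text
foot+ [(52, 224), (53, 197), (54, 148), (55, 191), (56, 242), (57, 250), (58, 235), (59, 251), (60, 250), (61, 249), (62, 249), (63, 249), (64, 249), (65, 249), (66, 249), (67, 252), (68, 255), (69, 186), (70, 108), (71, 110), (72, 111), (73, 111), (74, 110), (75, 123), (76, 174), (77, 193), (78, 150), (79, 119), (80, 123), (81, 125), (82, 125), (83, 125)]
foot- [(-92, 190), (-91, 142), (-90, 189), (-89, 255), (-88, 98), (-87, 127), (-86, 128), (-85, 128), (-84, 127), (-83, 128), (-82, 128), (-81, 127), (-80, 128), (-79, 127), (-78, 127), (-77, 127), (-76, 127), (-75, 127), (-74, 127), (-73, 126), (-72, 126), (-71, 121), (-70, 117), (-69, 255), (-68, 255), (-67, 251), (-66, 254), (-65, 187), (-64, 189), (-63, 232), (-62, 225), (-61, 225), (-60, 225), (-59, 222)]
lid+ [(44, 219), (45, 220), (46, 220), (47, 220), (48, 221), (49, 221), (50, 201), (51, 162), (52, 194), (53, 254), (54, 248), (55, 237), (56, 250), (57, 249), (58, 249), (59, 249), (60, 249), (61, 249)]
lid- [(-66, 128), (-65, 128), (-64, 128), (-63, 128), (-62, 127), (-61, 127), (-60, 127), (-59, 126), (-58, 126), (-57, 126), (-56, 121), (-55, 117), (-54, 255), (-53, 251), (-52, 254), (-51, 245), (-50, 187), (-49, 232), (-48, 224), (-47, 223), (-46, 223), (-45, 223)]
cam [0.48563998 0.18494845 0.32587477]
```

Tin is centred within about 1 mm (post faces at +69/−69.5, tin ends at +51.5/−50.5). Next is flap A at the +y end: close the fingers and go down outside it.

```bash
python3 -m handwheel '[{"tx":0.035,"ty":-0.0004,"tz":0,"ax":0,"ay":0,"az":0,"jaw":-1},{"tx":0.035,"ty":-0.0004,"tz":0,"ax":0,"ay":0,"az":0,"jaw":-1},{"tx":0.035,"ty":-0.0004,"tz":0,"ax":0,"ay":0,"az":0,"jaw":-1},{"tx":0.0355,"ty":-0.0003,"tz":0,"ax":0,"ay":0,"az":0,"jaw":-1},{"tx":0,"ty":0,"tz":0,"ax":0,"ay":0,"az":0,"jaw":-1},{"tx":0,"ty":0,"tz":0.025,"ax":0,"ay":0,"az":0,"jaw":-1},{"tx":0,"ty":0,"tz":0.025,"ax":0,"ay":0,"az":0,"jaw":-1},{"tx":0,"ty":0,"tz":0.025,"ax":0,"ay":0,"az":0,"jaw":-1},{"tx":0,"ty":0,"tz":0.025,"ax":0,"ay":0,"az":0,"jaw":-1},{"tx":0,"ty":0,"tz":0.001,"ax":0,"ay":0,"az":0,"jaw":-1}]'
cat >> h.py <<'E'
def st():
    o=telemetry.get_obs(); a=np.radians(87.3); v=np.array(o["ee_pos"][:2])-[.482,.1505]
    print("i %.1f j %.1f z %.1f mm"%(1e3*(v@[np.cos(a),np.sin(a)]),1e3*(v@[np.sin(a),-np.cos(a)]),1e3*o["ee_pos"][2]),"F",np.round(o["wrist_force"],2),"rot",np.round(o["tcp_rot"],2),"t",o["time"])
E
python3 -c "
from h import *
st()"
```

```text
time: 26.4
ee_pos: [0.4846, 0.2624, 0.0793]
tcp_rot: [-179.7, -0.3, 87.3]
wrist_force: [0.1, 0.3, 0.0]
opening: 0.0001
grasp_force: 0.0
i 111.9 j -2.7 z 79.3 mm F [0.1  0.32 0.  ] rot [-179.68   -0.27   87.34] t 26.4
```

```bash
python3 -m handwheel '[{"tx":-0.009,"ty":0.002,"tz":-0.003,"ax":0,"ay":0,"az":0,"jaw":-1},{"tx":-0.009,"ty":0,"tz":0,"ax":0,"ay":0,"az":0,"jaw":-1},{"tx":-0.008,"ty":0,"tz":0,"ax":0,"ay":0,"az":0,"jaw":-1},{"tx":-0.005,"ty":0,"tz":0,"ax":0,"ay":0,"az":0,"jaw":-1},{"tx":-0.005,"ty":0,"tz":0,"ax":0,"ay":0,"az":0,"jaw":-1},{"tx":-0.004,"ty":0,"tz":0,"ax":0,"ay":0,"az":0,"jaw":-1},{"tx":-0.005,"ty":0,"tz":0.001,"ax":0,"ay":0,"az":0,"jaw":-1},{"tx":-0.004,"ty":0,"tz":0.002,"ax":0,"ay":0,"az":0,"jaw":-1},{"tx":-0.004,"ty":0,"tz":0.003,"ax":0,"ay":0,"az":0,"jaw":-1},{"tx":0,"ty":0,"tz":0,"ax":0,"ay":0,"az":0,"jaw":-1}]'
python3 -c "
from h import *
st()"
```

```text
time: 27.65
ee_pos: [0.4856, 0.2103, 0.0782]
tcp_rot: [-179.9, -0.4, 87.4]
wrist_force: [-0.1, 0.9, -0.2]
opening: 0.0002
grasp_force: 0.0
i 59.9 j 0.8 z 78.2 mm F [-0.09  0.92 -0.16] rot [-179.89   -0.37   87.35] t 27.65
```

```bash
python3 -m handwheel '[{"tx":-0.003,"ty":0,"tz":0.002,"ax":0,"ay":0,"az":0,"jaw":-1},{"tx":-0.003,"ty":0,"tz":0.003,"ax":0,"ay":0,"az":0,"jaw":-1},{"tx":-0.003,"ty":0,"tz":0.003,"ax":0,"ay":0,"az":0,"jaw":-1},{"tx":-0.002,"ty":0,"tz":0.002,"ax":0,"ay":0,"az":0,"jaw":-1},{"tx":-0.001,"ty":0,"tz":0.002,"ax":0,"ay":0,"az":0,"jaw":-1},{"tx":-0.001,"ty":0,"tz":0.001,"ax":0,"ay":0,"az":0,"jaw":-1},{"tx":0,"ty":0,"tz":0.001,"ax":0,"ay":0,"az":0,"jaw":-1},{"tx":0,"ty":0,"tz":0,"ax":0,"ay":0,"az":0,"jaw":-1},{"tx":0,"ty":0,"tz":0,"ax":0,"ay":0,"az":0,"jaw":-1},{"tx":0,"ty":0,"tz":0,"ax":0,"ay":0,"az":0,"jaw":-1}]'
python3 -c "
from h import *
st()"
```

```text
time: 28.9
ee_pos: [0.485, 0.1979, 0.0644]
tcp_rot: [-179.9, -0.4, 87.4]
wrist_force: [-0.5, -0.1, 0.8]
opening: 0.0002
grasp_force: 0.0
i 47.5 j 0.8 z 64.4 mm F [-0.48 -0.14  0.81] rot [-179.9    -0.41   87.38] t 28.9
```

```bash
python3 -m handwheel '[{"tx":0,"ty":0,"tz":0.0005,"ax":0,"ay":0,"az":0,"jaw":-1},{"tx":0,"ty":0,"tz":0.0005,"ax":0,"ay":0,"az":0,"jaw":-1},{"tx":0,"ty":0,"tz":0.0005,"ax":0,"ay":0,"az":0,"jaw":-1},{"tx":0,"ty":0,"tz":0.0005,"ax":0,"ay":0,"az":0,"jaw":-1},{"tx":0,"ty":0,"tz":0.0005,"ax":0,"ay":0,"az":0,"jaw":-1},{"tx":0,"ty":0,"tz":0.0005,"ax":0,"ay":0,"az":0,"jaw":-1},{"tx":0,"ty":0,"tz":0,"ax":0,"ay":0,"az":0,"jaw":-1},{"tx":0,"ty":0,"tz":0,"ax":0,"ay":0,"az":0,"jaw":-1},{"tx":0,"ty":0,"tz":0,"ax":0,"ay":0,"az":0,"jaw":-1},{"tx":0,"ty":0,"tz":0,"ax":0,"ay":0,"az":0,"jaw":-1}]'
python3 -c "
from h import *
st()"
```

```text
time: 30.15
ee_pos: [0.4851, 0.198, 0.0614]
tcp_rot: [-179.9, -0.4, 87.4]
wrist_force: [-0.5, -0.3, 0.3]
opening: -0.0002
grasp_force: 0.1
i 47.6 j 0.9 z 61.4 mm F [-0.49 -0.29  0.28] rot [-179.91   -0.42   87.38] t 30.15
```

```bash
python3 -m handwheel '[{"tx":0,"ty":0,"tz":0.0005,"ax":0,"ay":0,"az":0,"jaw":-1},{"tx":0,"ty":0,"tz":0.0005,"ax":0,"ay":0,"az":0,"jaw":-1},{"tx":0,"ty":0,"tz":0,"ax":0,"ay":0,"az":0,"jaw":-1},{"tx":0,"ty":0,"tz":0,"ax":0,"ay":0,"az":0,"jaw":-1},{"tx":0,"ty":0,"tz":0,"ax":0,"ay":0,"az":0,"jaw":-1},{"tx":0,"ty":0,"tz":0,"ax":0,"ay":0,"az":0,"jaw":-1},{"tx":0,"ty":0,"tz":0,"ax":0,"ay":0,"az":0,"jaw":-1},{"tx":0,"ty":0,"tz":0,"ax":0,"ay":0,"az":0,"jaw":-1},{"tx":0,"ty":0,"tz":0,"ax":0,"ay":0,"az":0,"jaw":-1},{"tx":0,"ty":0,"tz":0,"ax":0,"ay":0,"az":0,"jaw":-1}]'
python3 - <<'E'
from h import *
st(); print([np.round(telemetry.get_obs()["wrist_force"],1) for _ in range(3)])
s=optics.camera("side"); t=optics.camera("top")
a=cv2.resize(s["color"][240:350,265:355],(450,550),interpolation=cv2.INTER_CUBIC)
np.save("pics/sfold.npy",s["color"]); cv2.imwrite("pics/fold1.png",a[:,:,::-1])
hsv=cv2.cvtColor(s["color"],cv2.COLOR_RGB2HSV)
for v in range(284,336,2):
    print(v,"".join("g" if h[1]>90 else("k" if h[2]<70 else str(h[2]//26)) for h in hsv[v,276:350]))
print({n:proj(s,p).round(1).tolist() for n,p in {"Atip level l":(.515,.189,.061),"r":(.455,.189,.061),"hinge l":(.515,.223,.059),"hinge r":(.455,.225,.059)}.items()})
E
```

```text
time: 31.4
ee_pos: [0.4852, 0.198, 0.0611]
tcp_rot: [-179.9, -0.4, 87.4]
wrist_force: [-2.8, -0.7, 6.0]
opening: -0.0001
grasp_force: 2.8
i 47.5 j 0.9 z 61.1 mm F [-2.83 -0.7   6.01] rot [-179.94   -0.43   87.38] t 31.4
[array([-2.8, -0.7,  6. ]), array([-2.8, -0.7,  6. ]), array([-2.8, -0.7,  6. ])]
284 ggggggggkkkkkkkkkkkkkkkkkkkkkkk246653kkkk233332k366665554444444444gggggggg
286 gggggggggkkkkkkkkkkkkkkkkkkkkkk3676543kkkkk23335677777766554444444gggggggg
288 ggggggggggg233kkkkkkkkkkkkkkkkk35542kkkkkkkk3567777777677665444444gggggggg
290 ggggggggggg5553kkkkkkkkkkkkkkkkkkkkkkkkkkk346777777766766544444444gggggggg
292 ggggggggg5554gggkkkkkkkkkkkkkkkkkkkkkkk245677777776676654444444444gggggggg
294 ggggggg5555gggggg3454kkkkkkkkkkkkkkk345667777777777665444445555566655ggggg
296 ggggg5555gggggg54333232kkkkkkkkkk34567777777777676654444444688888888875ggg
298 ggg5555ggggg457864332332kkkkkk34567777777777777665444444446888778888765554
300 g4555ggggg46788874332333kkkkk25677777777777776654454444467887568887644g455
302 555ggggg4678889887532333kkkkk356777777777777654454444467887557887654gggggg
304 5ggg
[... 663 characters left out ...]
4568887557888654gggggggg45554gggggggggg
322 5568887654444444444444444445776544568887557888654ggggggggg5555gggggggggggg
324 g4445677655444444444444444456888888887556888754ggggggggg5555gggggggggggggg
326 ggggg4445676554444444444444445567887556888754ggggggggg5555gggggggggggggggg
328 ggggggggg4455666555444444445676655556888754gggggggggg5554ggggggggggggggggg
330 ggggggggggggg44566766544444578888778887644ggggggggg5555ggggggggggggggggggg
332 gggggggggggggggg445567665555788988887654ggggggggg45554gggggggggggggggggggg
334 gggggggggggggggggggg445566788889888654gggggggggg5555gggggggggggggggggggggg
{'Atip level l': [291.2, 297.1], 'r': [313.7, 307.4], 'hinge l': [282.4, 307.1], 'hinge r': [304.6, 318.4]}
```

Flap A bears on the lid at 6 N and shows level (bright band near side px (282,306)–(310,312)). Lifting off and crossing over to flap B.

```bash
python3 -m handwheel '[{"tx":0,"ty":0,"tz":-0.01,"ax":0,"ay":0,"az":0,"jaw":-1},{"tx":0,"ty":0,"tz":-0.03,"ax":0,"ay":0,"az":0,"jaw":-1},{"tx":0,"ty":0,"tz":-0.04,"ax":0,"ay":0,"az":0,"jaw":-1},{"tx":-0.04,"ty":0,"tz":0,"ax":0,"ay":0,"az":0,"jaw":-1},{"tx":-0.045,"ty":0,"tz":0,"ax":0,"ay":0,"az":0,"jaw":-1},{"tx":-0.045,"ty":0,"tz":0,"ax":0,"ay":0,"az":0,"jaw":-1},{"tx":-0.03,"ty":0,"tz":0,"ax":0,"ay":0,"az":0,"jaw":-1},{"tx":0,"ty":0,"tz":0,"ax":0,"ay":0,"az":0,"jaw":-1},{"tx":0,"ty":0,"tz":0.03,"ax":0,"ay":0,"az":0,"jaw":-1},{"tx":0,"ty":0,"tz":0.027,"ax":0,"ay":0,"az":0,"jaw":-1}]'
python3 -c "
from h import *
st()"
```

```text
time: 32.75
ee_pos: [0.4781, 0.0386, 0.082]
tcp_rot: [-180.0, -0.4, 87.4]
wrist_force: [0.6, -0.3, -0.3]
opening: -0.0001
grasp_force: 0.0
i -112.0 j 1.3 z 82.0 mm F [ 0.56 -0.31 -0.25] rot [-179.96   -0.43   87.39] t 32.75
```

```bash
python3 -m handwheel '[{"tx":0.009,"ty":0,"tz":0,"ax":0,"ay":0,"az":0,"jaw":-1},{"tx":0.009,"ty":0,"tz":0,"ax":0,"ay":0,"az":0,"jaw":-1},{"tx":0.008,"ty":0,"tz":0,"ax":0,"ay":0,"az":0,"jaw":-1},{"tx":0.005,"ty":0,"tz":0,"ax":0,"ay":0,"az":0,"jaw":-1},{"tx":0.005,"ty":0,"tz":0,"ax":0,"ay":0,"az":0,"jaw":-1},{"tx":0.004,"ty":0,"tz":0,"ax":0,"ay":0,"az":0,"jaw":-1},{"tx":0.005,"ty":0,"tz":0.001,"ax":0,"ay":0,"az":0,"jaw":-1},{"tx":0.004,"ty":0,"tz":0.002,"ax":0,"ay":0,"az":0,"jaw":-1},{"tx":0.004,"ty":0,"tz":0.003,"ax":0,"ay":0,"az":0,"jaw":-1},{"tx":0,"ty":0,"tz":0,"ax":0,"ay":0,"az":0,"jaw":-1}]'
python3 -c "
from h import *
st()"
python3 -m handwheel '[{"tx":0.003,"ty":0,"tz":0.001,"ax":0,"ay":0,"az":0,"jaw":-1},{"tx":0.003,"ty":0,"tz":0.002,"ax":0,"ay":0,"az":0,"jaw":-1},{"tx":0.003,"ty":0,"tz":0.003,"ax":0,"ay":0,"az":0,"jaw":-1},{"tx":0.002,"ty":0,"tz":0.002,"ax":0,"ay":0,"az":0,"jaw":-1},{"tx":0.001,"ty":0,"tz":0.002,"ax":0,"ay":0,"az":0,"jaw":-1},{"tx":0.001,"ty":0,"tz":0.001,"ax":0,"ay":0,"az":0,"jaw":-1},{"tx":0,"ty":0,"tz":0.001,"ax":0,"ay":0,"az":0,"jaw":-1},{"tx":0,"ty":0,"tz":0,"ax":0,"ay":0,"az":0,"jaw":-1},{"tx":0,"ty":0,"tz":0,"ax":0,"ay":0,"az":0,"jaw":-1},{"tx":0,"ty":0,"tz":0,"ax":0,"ay":0,"az":0,"jaw":-1}]'
python3 -c "
from h import *
st()"
```

```text
time: 34.0
ee_pos: [0.4801, 0.0913, 0.0764]
tcp_rot: [-179.9, -0.4, 87.4]
wrist_force: [0.2, -0.4, 0.2]
opening: -0.0003
grasp_force: 0.0
i -59.2 j 0.9 z 76.4 mm F [ 0.21 -0.4   0.2 ] rot [-179.89   -0.44   87.4 ] t 34.0
time: 35.25
ee_pos: [0.4808, 0.104, 0.0648]
tcp_rot: [-179.9, -0.4, 87.4]
wrist_force: [0.0, 0.2, -0.3]
opening: -0.0003
grasp_force: 0.0
i -46.5 j 1.0 z 64.8 mm F [ 0.05  0.19 -0.28] rot [-179.91   -0.41   87.37] t 35.25
```

Press down in half-millimetre steps, then creep until it bears.

```bash
python3 -m handwheel '[{"tx":0,"ty":0,"tz":0.0005,"ax":0,"ay":0,"az":0,"jaw":-1},{"tx":0,"ty":0,"tz":0.0005,"ax":0,"ay":0,"az":0,"jaw":-1},{"tx":0,"ty":0,"tz":0.0005,"ax":0,"ay":0,"az":0,"jaw":-1},{"tx":0,"ty":0,"tz":0.0005,"ax":0,"ay":0,"az":0,"jaw":-1},{"tx":0,"ty":0,"tz":0.0005,"ax":0,"ay":0,"az":0,"jaw":-1},{"tx":0,"ty":0,"tz":0.0005,"ax":0,"ay":0,"az":0,"jaw":-1},{"tx":0,"ty":0,"tz":0.0005,"ax":0,"ay":0,"az":0,"jaw":-1},{"tx":0,"ty":0,"tz":0,"ax":0,"ay":0,"az":0,"jaw":-1},{"tx":0,"ty":0,"tz":0,"ax":0,"ay":0,"az":0,"jaw":-1},{"tx":0,"ty":0,"tz":0,"ax":0,"ay":0,"az":0,"jaw":-1}]'
python3 -c "
from h import *
st()"
```

```text
time: 36.5
ee_pos: [0.4808, 0.1039, 0.0612]
tcp_rot: [-179.9, -0.4, 87.4]
wrist_force: [0.1, 1.7, 0.4]
opening: -0.0001
grasp_force: 0.3
i -46.6 j 1.0 z 61.2 mm F [0.06 1.68 0.39] rot [-179.91   -0.4    87.37] t 36.5
```

```bash
python3 -m handwheel '[{"tx":0,"ty":0,"tz":0.0004,"ax":0,"ay":0,"az":0,"jaw":-1},{"tx":0,"ty":0,"tz":0.0004,"ax":0,"ay":0,"az":0,"jaw":-1},{"tx":0,"ty":0,"tz":0,"ax":0,"ay":0,"az":0,"jaw":-1},{"tx":0,"ty":0,"tz":0,"ax":0,"ay":0,"az":0,"jaw":-1},{"tx":0,"ty":0,"tz":0,"ax":0,"ay":0,"az":0,"jaw":-1},{"tx":0,"ty":0,"tz":0,"ax":0,"ay":0,"az":0,"jaw":-1},{"tx":0,"ty":0,"tz":0,"ax":0,"ay":0,"az":0,"jaw":-1},{"tx":0,"ty":0,"tz":0,"ax":0,"ay":0,"az":0,"jaw":-1},{"tx":0,"ty":0,"tz":0,"ax":0,"ay":0,"az":0,"jaw":-1},{"tx":0,"ty":0,"tz":0,"ax":0,"ay":0,"az":0,"jaw":-1}]'
python3 -c "
from h import *
st()"
```

```text
time: 37.75
ee_pos: [0.4809, 0.1039, 0.061]
tcp_rot: [-179.9, -0.4, 87.4]
wrist_force: [-0.9, 0.2, 5.9]
opening: 0.0003
grasp_force: 3.1
i -46.6 j 1.0 z 61.0 mm F [-0.87  0.2   5.9 ] rot [-179.94   -0.41   87.37] t 37.75
```

Flap B bears too, at 6 N. Lift away, open, and look one last time.

```bash
python3 -m handwheel '[{"tx":0,"ty":0,"tz":-0.01,"ax":0,"ay":0,"az":0,"jaw":-1},{"tx":0,"ty":0,"tz":-0.03,"ax":0,"ay":0,"az":0,"jaw":-1},{"tx":0,"ty":0,"tz":-0.04,"ax":0,"ay":0,"az":0,"jaw":-1},{"tx":0,"ty":0,"tz":-0.04,"ax":0,"ay":0,"az":0,"jaw":1},{"tx":-0.04,"ty":0,"tz":-0.02,"ax":0,"ay":0,"az":0,"jaw":1},{"tx":-0.05,"ty":0,"tz":0,"ax":0,"ay":0,"az":0,"jaw":1},{"tx":-0.05,"ty":0,"tz":0,"ax":0,"ay":0,"az":0,"jaw":1},{"tx":-0.05,"ty":0,"tz":0,"ax":0,"ay":0,"az":0,"jaw":1},{"tx":-0.03,"ty":0,"tz":0,"ax":0,"ay":0,"az":0,"jaw":1},{"tx":0,"ty":0,"tz":0,"ax":0,"ay":0,"az":0,"jaw":1}]'
python3 - <<'E'
from h import *
st(); s=optics.camera("side");t=optics.camera("top")
a=cv2.resize(s["color"][240:340,265:365],(400,400),interpolation=cv2.INTER_CUBIC)
b=cv2.resize(t["color"][225:325,205:305],(400,400),interpolation=cv2.INTER_CUBIC)
cv2.imwrite("pics/final.png",np.hstack([a,b])[:,:,::-1])
E
```

```text
time: 39.0
ee_pos: [0.4706, -0.1185, 0.1991]
tcp_rot: [-179.9, -0.4, 87.2]
wrist_force: [-0.0, 0.2, 0.6]
opening: 0.0855
grasp_force: 0.0
i -269.2 j 1.3 z 199.1 mm F [-0.01  0.2   0.61] rot [-179.9   -0.4   87.2] t 39.0
```

View pics/final.png

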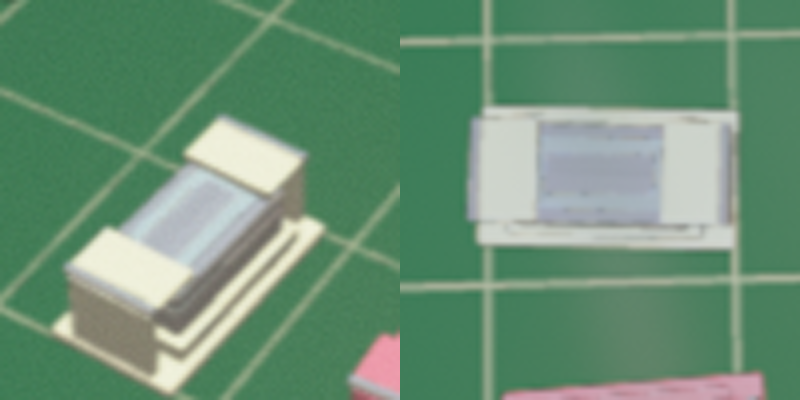

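The picture shows both flaps level over the ends of the lid: side view at ≈(130,270) and (245,155), top view at ≈(505,170) and (695,172). The tin is lid up and lines up with the 60 mm flaps across its width, and the gripper is clear.

```bash
python3 -c "
from workcell import workorder
print(workorder.job_done())"
```

```text
the job is handed in; nothing more can be done
None
```

The job is handed in at about 39 s: the steel tin lies lid up on the white stand, centred to about 1 mm, with both flaps folded down in turn until they bore on the lid at about 6 N; the one rough spot was a first tipping push that jammed at 40 N, right at the press limit, before I backed off.

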